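# Pack and close the sample courier case

### The job

Get the samples ready for the courier: set the square card freezer box (not dropping it) right down into the empty square bay in the foam of the open grey case, then lower the case's hinged lid fully shut by its bar, gently and without slamming it. Only then fold both clasps on the front of the lid all the way down so that they catch under the case's keepers; leave the long low box beside it where it is and let go of everything.

Things in the scene. Friction and masses are not known exactly. Their poses are not given: they have to be found in the camera images.
- sample_box_center (a point): Centre of the loose square card freezer box, 71 x 70 mm and 52 mm high, 0.14 kg or so; it stands upright on the bench, 26 mm below this point, to the right of the case. z is up, x and y are square to its sides. Its lid is fixed on.
- long_box_center (a point): Centre of a loose bystander on the bench: a long low pale box, 62 (its x) x 100 (its y) x 39 mm. It stays where it is.
- case: Grey hard-shell carrying case, fixed to the bench; origin at the centre of its underside, z up, x away from the robot towards its hinge, y to its left. Lower shell 162 (x) x 250 (y) x 78 mm high, walls 6 mm; 110 mm high when shut. Black foam inside, its top 40 mm above the underside: empty square bay on the left, and on the right two packed tubes (up to 56 mm high, nearest edge at y -18 mm).
- bay_floor (a point): Centre of the floor of the empty square bay (case x -20 mm, y +52 mm, 20 mm above the underside), axes as the case. The bay is 76 x 76 mm and 20 mm deep, with a 3 mm bevel round its mouth. A box standing on it fully down has its centre 26 mm above this point.
- lid_hinge (a point): Middle of the lid's hinge line, on the far top edge of the lower shell, 78 mm above the underside; the line runs along the case's y.
- lid (a joint): Lid angle, rad: 0 shut, grows as it opens, about 1.57 upright, at most 1.75. The hinge is stiff (0.55 N m of friction): the lid stays wherever it is left, and about 1 to 5 N at its bar moves it. The lid is a shallow hollow cover 32 mm high.
- lid_bar (a point): Middle of the lid's steel lift bar: round, 13 mm thick, parallel to the hinge line, 84 mm long in the straight, on an arm at each end 38 mm beyond the lid's front face, so fingers fit all round it. From the hinge line it lies 200 mm forward and 16 mm up when the lid is shut, and swings about that line with the lid. It may turn between the fingers.
- clasp_left (a joint): Angle of the clasp at the lid's left (case y +85 mm), rad: 0 folded down flat over the front of the case and caught under its keeper, 1.57 sticking straight out from the lid's front face, at most 1.9. Light friction (0.03 N m): it stays where it is left. It is to stay up until the lid is shut, or its catch meets the keeper from above.
- clasp_right (a joint): The same for the clasp at the lid's right (case y -85 mm).
- clasp_left_pivot (a point): Middle of the left clasp's pivot, 8 mm before the lid's front face, 88 mm above the case's underside when the lid is shut; its axis is parallel to the hinge line. The clasp is a flat steel tongue 26 mm wide, 4 mm thick, reaching 44 mm from the pivot (49 mm with its small bent finger lip).
- clasp_right_pivot (a point): The same for the right clasp.
- clasp_left_end (a point): Point on the left clasp's tongue 40 mm from its pivot, near the free end.
- clasp_right_end (a point): The same for the right clasp.
Not all that is in view belongs to the job. What is shaped like the part that bears sample_box_center but orange is not meant.

How it is judged:
On the way, in this order (a step that is already met when the one before it is completed fails the run):
1. the square box stands fully down in its bay and is let go, the lid still open (z of sample_box_center in the frame of bay_floor below 0.03 m and horizontal distance between sample_box_center and bay_floor below 0.007 m and angle between sample_box_center's own z axis and vertical below 0.06 rad and contact force between the fingers and sample_box below 0.05 N and value of joint lid above 0.8 rad), for 0.2 s.
2. the lid is fully shut, with the clasps still up (value of joint lid below 0.03 rad and value of joint each of clasp_left, clasp_right above 0.4 rad), for 0.1 s.
3. both clasps are folded down (value of joint each of clasp_left, clasp_right below 0.12 rad), for 0.1 s.
At the end, for the whole second after the job is handed in: The square box stands in the square bay (centre within 7 mm of the bay's centre, at most 4 mm above fully down, within 0.06 rad of upright) and is at rest, the lid is shut (below 0.03 rad) and both clasps are down (below 0.12 rad) (all of step 3 and z of sample_box_center in the frame of bay_floor below 0.03 m and horizontal distance between sample_box_center and bay_floor below 0.007 m and angle between sample_box_center's own z axis and vertical below 0.06 rad and value of joint lid below 0.03 rad and linear speed of sample_box below 0.02 m/s); the robot touches nothing.
It fails at once if the lid is slammed (faster than 1.2 rad/s in the last 0.3 rad) (value of joint lid below 0.3 rad and velocity of joint lid below -1.2 rad/s).
It fails at once if the square box is dropped (it falls freely faster than 0.6 m/s) (linear speed of sample_box above 0.6 m/s and contact force between anything else and sample_box below 0.02 N).
It fails at once if the long box is moved more than 30 mm (distance of long_box_center from where it was at the start of the episode above 0.03 m).
It also fails if it takes over 72 s, if anything falls off the work surface, if the arm or the gripper's body presses on something with over 40 N, if the wrist force passes 120 N, or if a joint passes its speed limit or range.

### The arm

A 7-joint arm with a two-finger parallel gripper is mounted at the origin on a cart in front of the work surface, level with it; the furniture and walls round the work are solid. World frame = base frame: x ahead of the robot, y to its left, z up, the work surface at z = 0. Lengths are in m, angles in rad, forces in N, time in s.
With the tool pointing down it reaches from about 0.4 to 0.875 m from the base axis. Payload 6.5 kg.
Tool frame: the origin (TCP) lies at the very end of the fingers, on their centre line; the grasp point (between the pads) lies 19 mm behind it; y points along the fingers, z is the direction in which the jaws open and shut, and the axes are right-handed (so a half turn about y gives the same grasp; the last joint's range is limited). The gripper opens to 88 mm and grips with 3 to 60 N. Pads are 18 mm wide; open, the fingers measure 123 mm over their backs; the gripper's body (75 mm by 187 mm) begins 45 mm behind the grasp point.
Start: joints at [1.113, 0.536, -0.004, 1.538, 0.003, 1.067, -0.071], TCP at [0.248, -0.601, 0.239] pointing down, gripper open.
Joint ranges: [-2.7, 2.7], [-0.37, 2.16], [-1.27, 1.26], [0.24, 2.4], [-1.31, 4.45], [0.19, 1.91], [-2.76, 2.76]. Speed limits (rad/s): [2.39, 2.39, 3.14, 3.14, 3.14, 3.14, 3.14].

### API

Orientations are given as [roll, pitch, yaw] about the fixed x, y, z axes, in that order (R = Rz(yaw) Ry(pitch) Rx(roll)).
In Python, from bench import * gives the robot as it stands.
- The arm moves only by the shell command python3 -m handwheel 'ROWS' [OPENING] [FORCE]. ROWS is JSON, a list of rows, each a list of 4 numbers: the shift along the tool's x, y, z in m, then the turn about the tool's y in rad. A call has 1 to 10 rows; each row is the pose to reach, as a shift and turn from the pose measured when the call began, along the tool's axes at that moment; what a row does not reach only later rows make up. A row lasts 1/12 s, in which the tool goes at most 41.7 mm and 7.16 degrees, less where a joint would pass 70% of its speed; a pose out of reach is approached as far as the arm can. A call with a gripper value outside its range is refused whole. OPENING is the finger opening in m, from 0 to 0.0881, set as the call begins (- or left out, the last holds). The fingers move at their own pace and stop on an object; FORCE is the grip in N (left out, the last holds). Time passes only in rows, so rows that repeat a pose let the fingers close. It gives the time, the measured TCP pose, the force and the opening at its end, in the units of the state.
- state(): the state, without advancing time (a new reading comes with each control period).
- snapshot(name): name is "scene" or "top" or "wrist"; returns the picture (480x640x3 uint8, blue, green, red); there is no depth.
- calibration(name): a dict with "fov_y" (degrees; the focal length in pixels is half the picture's height over the tangent of half this angle, whatever the lens; pixels are square), "cx", "cy" (the principal point, pixels), "R" (3x3) and "t" (3): a world point X has camera coordinates R X + t; the wrist camera has in their place "T_tool_cam" (4x4, takes a point from camera to tool coordinates, whose origin is the TCP and whose axes are the tool frame's). Camera axes: x right, y down, z forward; pixel columns grow to the right and rows downward; lengths in m; the calibration is good to about 2 mm. A picture is of the moment at which its call begins: read the wrist's pose just before it. calibration takes no time and is no camera call.
- close_job(): hands the job in, once; it reports no verdict.
The state is a dict: "t": time; "q": joint angles; "joint_velocities": joint speeds; "tau": joint torques, N m; "position": TCP position; "tcp_rot": TCP orientation; "force": force on the tool from outside, world axes, zero at the start; "wrist_torque": the same for the moment, N m; "finger_gap": opening from 0.0 (shut) to 1.0 (fully open).
Only numpy, scipy, OpenCV 4.12 (cv2) and the standard library are available. Lean on these libraries where they do the work, as an engineer would, in place of code of your own. Each camera call takes 0.05 s, during which the arm holds its last target.

## Working session

There is one attempt and no reset: what is moved stays moved. The work goes in short steps, Python scripts to look and compute and a shell command to move; the robot and the scene stay as the last step left them, time stands still between calls to the robot, and variables do not carry over. Pictures are saved under pics/ and viewed, and the job is handed in when it is done.

```bash
ls; mkdir -p pics; python3 - <<'E'
from bench import *
import cv2
s=state();print(s)
for n in ["scene","top","wrist"]:
    print(n,calibration(n)); cv2.imwrite(f"pics/{n}0.png",snapshot(n))
E
```

```text
pics
{'t': 0.0, 'q': array([ 1.11282841,  0.53718093, -0.00444197,  1.53882855,  0.00255664,
        1.06730062, -0.07120638]), 'joint_velocities': array([-0.00123775,  0.00170608,  0.00020101, -0.00027696,  0.0003794 ,
       -0.00133561, -0.00039788]), 'tau': array([-1.64056928e-04, -5.70985794e+01,  9.90905799e-01, -2.51610750e+01,
       -5.62063430e-02,  1.80117652e-02,  1.46237935e-04]), 'position': array([ 0.24795468, -0.60019986,  0.23784685]), 'tcp_rot': array([-1.57250620e+00, -8.60993592e-05, -2.74977727e+00]), 'force': array([-0.67741732,  0.24592106, -0.30405484]), 'wrist_torque': array([-0.07300628,  0.00680247, -0.02265223]), 'finger_gap': 0.998587727781301}
scene {'fov_y': 48.10690774645822, 'cx': 316.8663157354396, 'cy': 237.05799296102361, 'R': array([[ 0.98215036,  0.18804275,  0.00453818],
       [ 0.14769555, -0.75602717, -0.63765895],
       [-0.11647616,  0.62694724, -0.77030544]]), 't': array([-0.48783619, -0.16900323,  1.56852576])}
top {'fov_y': 48.523452963603866, 'cx': 320.80632101275705, 'cy': 240.4146586892811, 'R': array([[-1.29682276e-02, -9.99915744e-01, -5.73884732e-04],
       [-9.98790742e-01,  1.29808524e-02, -4.74188960e-02],
       [ 4.74223503e-02, -4.17482820e-05, -9.98874927e-01]]), 't': array([-0.17471739,  0.53297236,  1.71356603])}
wrist {'fov_y': 60.00310916824875, 'cx': 319.7062267534505, 'cy': 237.79563740788487, 'T_tool_cam': array([[ 4.32710077e-04,  9.59801239e-01,  2.80680234e-01,
        -7.23557579e-02],
       [ 1.79008333e-04, -2.80680330e-01,  9.59801292e-01,
        -1.44274241e-01],
       [ 9.99999890e-01, -3.65071590e-04, -2.93265627e-04,
         1.17215896e-03],
       [ 0.00000000e+00,  0.00000000e+00,  0.00000000e+00,
         1.00000000e+00]])}
```

View pics/scene0.png

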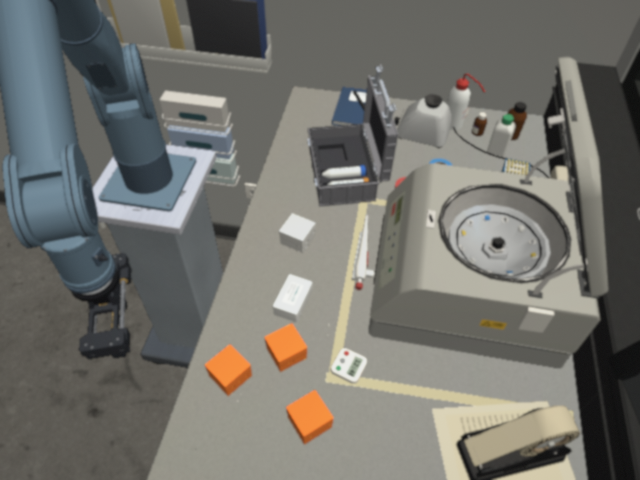

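View pics/top0.png

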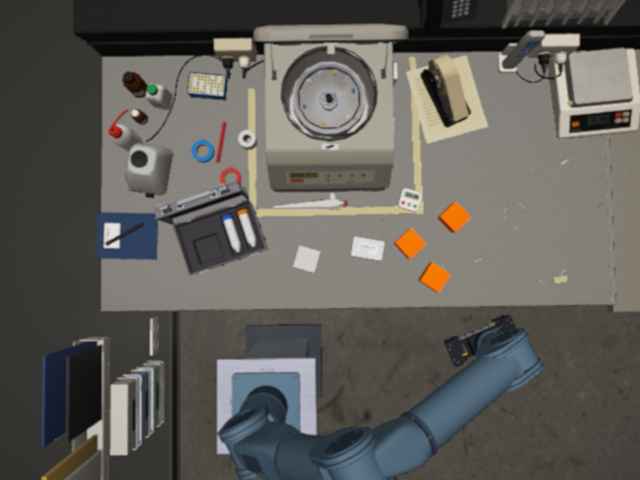

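View pics/wrist0.png

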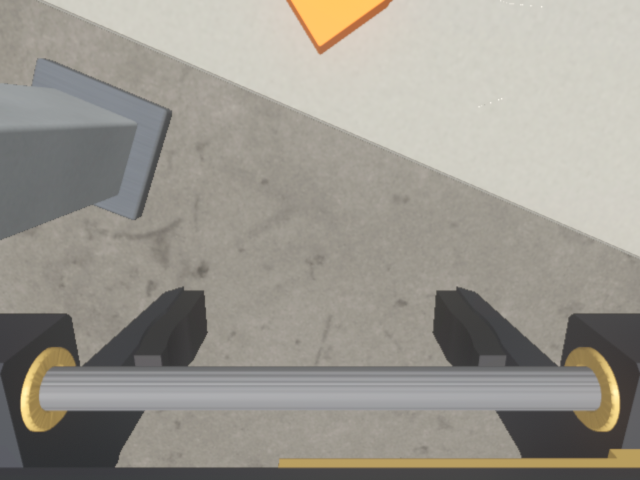

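```bash
cat > h.py <<'E'
from bench import *
import cv2, numpy as np
from scipy.spatial.transform import Rotation as Ro
def cam(name,s=None):
    c=calibration(name); f=240/np.tan(np.radians(c['fov_y']/2))
    if name=='wrist':
        s=s or state()
        R=Ro.from_euler('xyz',s['tcp_rot']).as_matrix(); T=np.eye(4);T[:3,:3]=R;T[:3,3]=s['position']
        W=T@c['T_tool_cam']; Rc=W[:3,:3].T; t=-Rc@W[:3,3]
    else: Rc=np.array(c['R']);t=np.array(c['t'])
    return f,c['cx'],c['cy'],Rc,t
def ray(C,uv):
    f,cx,cy,R,t=C
    d=R.T@np.array([(uv[0]-cx)/f,(uv[1]-cy)/f,1]); o=-R.T@t
    return o,d/np.linalg.norm(d)
def onz(C,uv,z):
    o,d=ray(C,uv); return o+d*(z-o[2])/d[2]
def proj(C,X):
    f,cx,cy,R,t=C; p=R@np.asarray(X,float)+t; return np.array([cx+f*p[0]/p[2],cy+f*p[1]/p[2]])
def tri(C1,u1,C2,u2):
    o1,d1=ray(C1,u1);o2,d2=ray(C2,u2)
    A=np.stack([d1,-d2],1);k=np.linalg.lstsq(A,o2-o1,rcond=None)[0]
    a=o1+k[0]*d1;b=o2+k[1]*d2
    return (a+b)/2,np.linalg.norm(a-b)
E
python3 - <<'E'
import cv2
t=cv2.imread('pics/top0.png')
cv2.imwrite('pics/topcase.png',cv2.resize(t[175:280,145:275],None,fx=6,fy=5.7,interpolation=cv2.INTER_CUBIC)) 
cv2.imwrite('pics/topcase.png',cv2.resize(t[175:280,145:275],None,fx=5,fy=5,interpolation=cv2.INTER_CUBIC)) 
s=cv2.imread('pics/scene0.png')
cv2.imwrite('pics/scenecase.png',cv2.resize(s[60:210,300:410],None,fx=4,fy=4,interpolation=cv2.INTER_CUBIC))
from h import *
C=cam('top')
hsv=cv2.cvtColor(t,cv2.COLOR_BGR2HSV)
m=((hsv[...,1]<40)&(hsv[...,2]>170)).astype('uint8')*255
n,l,st,ce=cv2.connectedComponentsWithStats(m)
for i in range(1,n):
    if st[i,4]>80: print(st[i],ce[i])
for u in [(306,259),(368,248),(220,238)]: print(onz(C,u,.052))
E
```

```text
[542  34  37  12 395] [560.76202532  40.01772152]
[ 557   49   83   88 2640] [598.71401515  96.73181818]
[499  53  18  19 110] [503.90909091  64.4       ]
[290  94  18  39 121] [294.3553719  112.37190083]
[350  96  18  36 113] [361.38053097 115.28318584]
[317 100  24  19  87] [328.14942529 109.52873563]
[320 127  48  23 167] [337.37724551 143.24550898]
[238 129  17  18 171] [246.16374269 137.71929825]
[129 146  26  28 316] [143.89556962 160.90506329]
[399 188  23  23 302] [409.5397351  199.51655629]
[273 193  70  16 366] [314.20765027 203.33333333]
[240 214  15  32 223] [247.42152466 228.68609865]
[225 219  14  32 219] [231.89954338 233.68493151]
[104 223  16  19 238] [110.88655462 230.80252101]
[351 237  34  23 615] [367.30569106 248.11219512]
[293 246  27  26 496] [306.25806452 258.58064516]
[ 218  359   98   75 2802] [269.33975732 385.14453961]
[ 111  385   16   70 1118] [118.5 419.5]
[ 88 421  14  28 183] [ 96.40983607 432.19672131]
[218 437  11  16  96] [221.46875    447.07291667]
[ 0.47056135 -0.13403733  0.052     ]
[ 0.50281232 -0.33067738  0.052     ]
[0.54059851 0.13767056 0.052     ]
```

View pics/topcase.png

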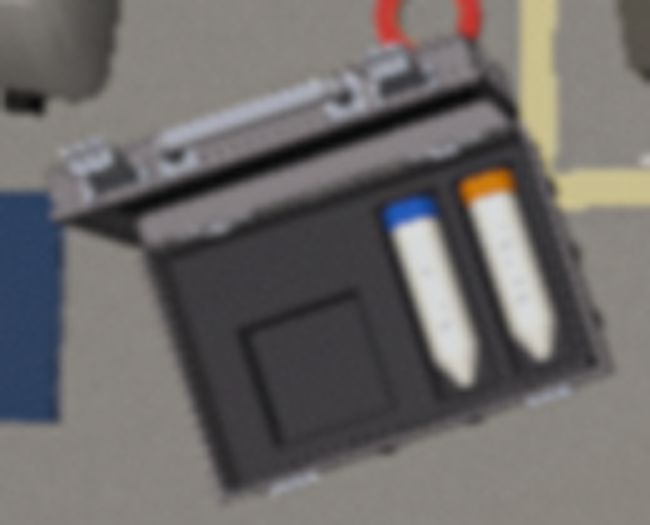

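View pics/scenecase.png

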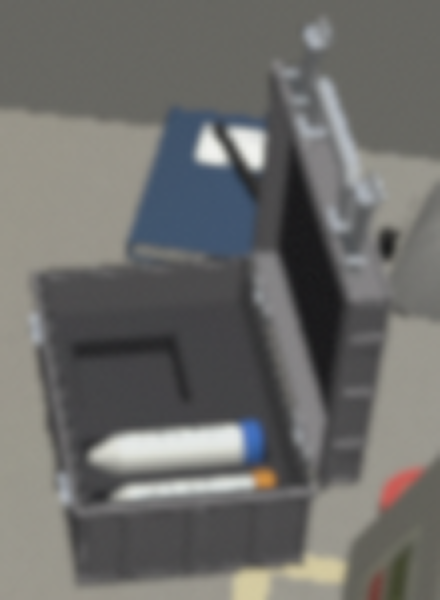

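```bash
python3 - <<'E'
from h import *
C=cam('top')
for n,u,z in [('FL',(190,275),.078),('FR',(266.6,249.4),.078),('barL',(145+163/5,175+135/5),.29),('barR',(145+325/5,175+85/5),.29)]: print(n,onz(C,u,z))
a=onz(C,(190,275),.078);b=onz(C,(266.6,249.4),.078);d=a-b;print(np.linalg.norm(d),np.degrees(np.arctan2(d[1],d[0]))-90)
t=cv2.imread('pics/top0.png')
hsv=cv2.cvtColor(t,cv2.COLOR_BGR2HSV)
m=((hsv[...,1]<40)&(hsv[...,2]>170)).astype('uint8')*255
n,l,st,ce=cv2.connectedComponentsWithStats(m)
for x in [(306,259),(368,248)]:
    k=l[x[1],x[0]];c,_=cv2.findContours((l==k).astype('uint8'),cv2.RETR_EXTERNAL,cv2.CHAIN_APPROX_NONE)
    r=cv2.minAreaRect(c[0]);P=[onz(C,p,.052) for p in cv2.boxPoints(r)];print(r)
    for i in range(4): e=P[i]-P[i-1];print(np.linalg.norm(e),np.degrees(np.arctan2(e[1],e[0])),P[i])
E
```

```text
FL [0.42518269 0.22649326 0.078     ]
FR [ 0.50171831 -0.01234125  0.078     ]
barL [0.62754717 0.20793477 0.29      ]
barR [0.65384242 0.11939773 0.29      ]
0.25079798094223166 17.768295301158105
((306.36700439453125, 258.610107421875), (22.508920669555664, 22.22157096862793), 16.699243545532227)
0.0711410008775148 72.58833034126214 [ 0.44895115 -0.0907822   0.052     ]
0.07024035284288536 -17.327903291074563 [ 0.5160037  -0.11170257  0.052     ]
0.07127543463812316 -107.44547167601252 [ 0.49463547 -0.17969953  0.052     ]
0.07019823554352504 162.56243226344844 [ 0.42766326 -0.15866347  0.052     ]
((367.4053955078125, 248.06756591796875), (31.72900390625, 19.39908218383789), 9.462322235107422)
0.1002747601751145 79.79131658407337 [ 0.48130913 -0.27387533  0.052     ]
0.06148654183141327 -10.352456714576922 [ 0.54179473 -0.28492464  0.052     ]
0.10044538988501268 -100.22620277647461 [ 0.52396218 -0.38377441  0.052     ]
0.06145649391167171 169.4883983340457 [ 0.46353705 -0.37256262  0.052     ]
```

```bash
python3 -m handwheel '[[-0.25,-0.04,-0.285,-1.2],[-0.25,-0.04,-0.285,-1.2],[-0.25,-0.04,-0.285,-1.2],[-0.25,-0.04,-0.285,-1.2],[-0.25,-0.04,-0.285,-1.2],[-0.25,-0.04,-0.285,-1.2],[-0.25,-0.04,-0.285,-1.2],[-0.25,-0.04,-0.285,-1.2],[-0.25,-0.04,-0.285,-1.2],[-0.25,-0.04,-0.285,-1.2]]' 0.088
```

```text
t: 0.98
position: [0.3726, -0.2349, 0.2792]
tcp_rot: [-1.57, 0.002, -1.535]
force: [0.6, 0.7, 0.6]
finger_gap: 1.003
```

```bash
cat >> h.py <<'E'
def togo(X,yaw=None,s=None):
    s=s or state(); R=Ro.from_euler('xyz',s['tcp_rot']).as_matrix()
    d=R.T@(np.asarray(X,float)-s['position'])
    y=0 if yaw is None else -((yaw-s['tcp_rot'][2]+np.pi)%(2*np.pi)-np.pi)
    print('go',d.round(4),'turn',round(y,4),'| pos',s['position'].round(4),'yaw',round(s['tcp_rot'][2],4),'t',s['t'],'F',s['force'].round(1),'gap',round(s['finger_gap']*.0881,4))
E
python3 -c "
from h import *
togo((.493,.117,.28),.311)"
```

```text
go [-3.474e-01  2.000e-04  1.330e-01] turn -1.8459 | pos [ 0.3726 -0.2349  0.2792] yaw -1.5349 t 0.9833 F [0.6 0.7 0.6] gap 0.0884
```

```bash
python3 -m handwheel '[[-0.347,0,0.133,-1.846],[-0.347,0,0.133,-1.846],[-0.347,0,0.133,-1.846],[-0.347,0,0.133,-1.846],[-0.347,0,0.133,-1.846],[-0.347,0,0.133,-1.846],[-0.347,0,0.133,-1.846],[-0.347,0,0.133,-1.846],[-0.347,0,0.133,-1.846],[-0.347,0,0.133,-1.846]]'; python3 -c "
from h import *
togo((.493,.117,.28),.311)"
```

```text
t: 1.82
position: [0.4937, 0.1253, 0.2809]
tcp_rot: [-1.563, -0.0, -0.285]
force: [-0.5, 0.6, 0.9]
finger_gap: 1.001
go [ 0.0017  0.0008 -0.0081] turn -0.5956 | pos [0.4937 0.1253 0.2809] yaw -0.2846 t 1.8167 F [-0.5  0.6  0.9] gap 0.0882
```

```bash
python3 -m handwheel '[[0.002,0,-0.008,-0.596],[0.002,0,-0.008,-0.596],[0.002,0,-0.008,-0.596],[0.002,0,-0.008,-0.596],[0.002,0,-0.008,-0.596],[0.002,0,-0.008,-0.596],[0.002,0,-0.008,-0.596]]'; python3 -c "
from h import *
togo((.493,.117,.28),.311)
import json
s=state();cv2.imwrite('pics/w1.png',snapshot('wrist'))
json.dump({k:list(s[k]) for k in('position','tcp_rot')},open('w1.json','w'))"
```

```text
t: 2.4
position: [0.4932, 0.1168, 0.2806]
tcp_rot: [-1.564, -0.004, 0.308]
force: [0.7, 0.0, 0.4]
finger_gap: 0.997
go [-0.0001  0.0006  0.0002] turn -0.0033 | pos [0.4932 0.1168 0.2806] yaw 0.3077 t 2.4 F [0.7 0.  0.4] gap 0.0878
```

View pics/w1.png

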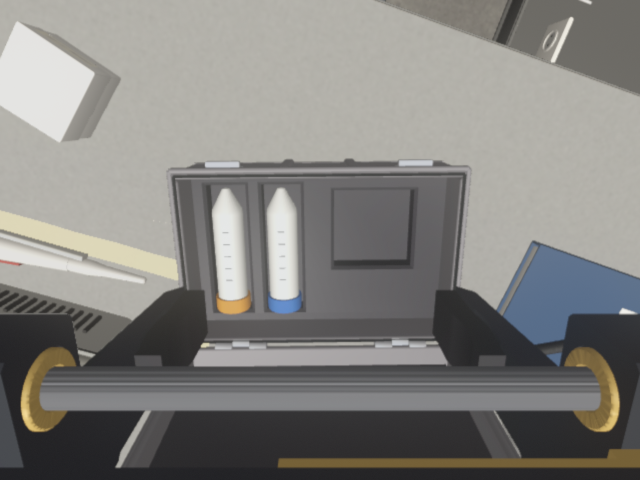

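```bash
python3 - <<'E'
import cv2
w=cv2.imread('pics/w1.png')
a=cv2.resize(w[160:280,310:480],None,fx=4.5,fy=4.5,interpolation=cv2.INTER_CUBIC); a=cv2.convertScaleAbs(a,alpha=2,beta=0)
cv2.imwrite('pics/w1bay.png',a)
a=cv2.resize(w[150:360,160:330],None,fx=2.8,fy=2.8,interpolation=cv2.INTER_CUBIC)
cv2.imwrite('pics/w1b.png',cv2.convertScaleAbs(a,alpha=1.5))
E
```

```text
(no output)
```

View pics/w1bay.png

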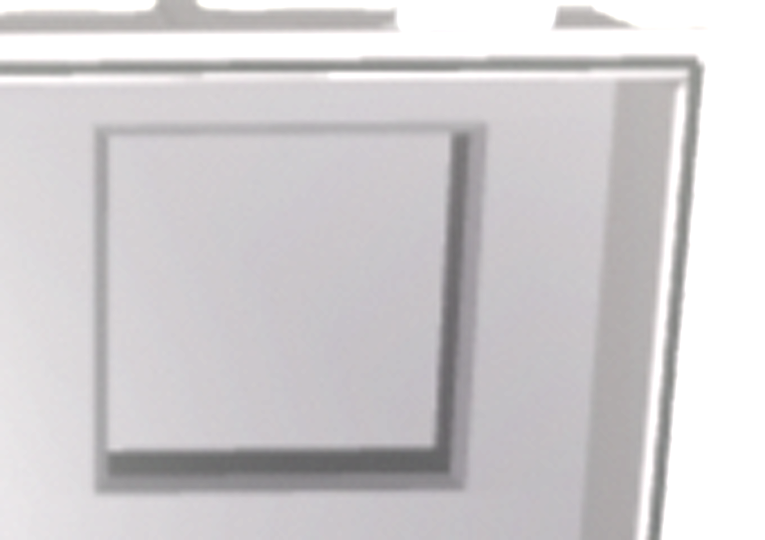

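View pics/w1b.png

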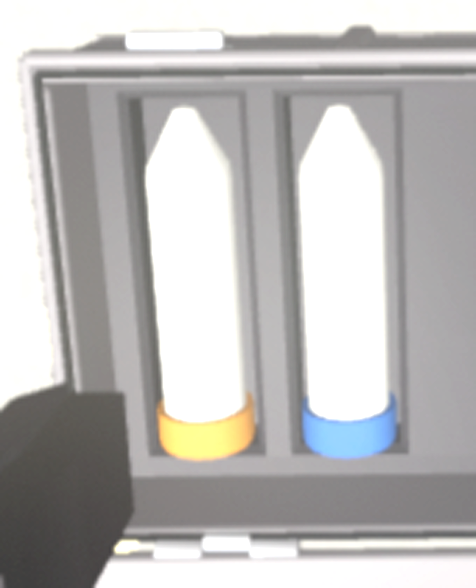

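```bash
python3 - <<'E'
from h import *
import json
s={k:np.array(v) for k,v in json.load(open('w1.json')).items()}
C=cam('wrist',s)
f=lambda u,v:(310-.4+u/4.5,160-.4+v/4.5)
P=[onz(C,f(*p),.040) for p in [(95,127),(487,124),(462,490),(95,492)]]
for i in range(4): e=P[i]-P[i-1];print(P[i].round(4),np.linalg.norm(e).round(4),np.degrees(np.arctan2(e[1],e[0])).round(2))
print('bay',np.mean(P,0))
# rim
g=lambda u,v:(160-.3+u/2.8,150-.3+v/2.8)
a=onz(C,(469.5,168.5),.078);b=onz(C,(168,171),.078);d=a-b
print('rim FL',a,'FR',b,np.linalg.norm(d),np.degrees(np.arctan2(d[1],d[0]))-90)
x=np.array([-d[0]*0+d[1],-d[0],0])/np.linalg.norm(d);y=d/np.linalg.norm(d)
c=(a+b)/2+.081*x;print('centre',c,'bay from it',c-.02*x+.052*y, 'x',x)
E
```

```text
[0.4832 0.1249 0.04  ] 0.0807 -161.96
[0.4581 0.2022 0.04  ] 0.0813 107.98
[0.5353 0.2266 0.04  ] 0.081 17.58
[0.5599 0.1499 0.04  ] 0.0806 -72.21
bay [0.50913195 0.17589669 0.04      ]
rim FL [0.42725807 0.22666462 0.078     ] FR [ 0.50468041 -0.01116564  0.078     ] 0.2501148741232757 18.031939510914228
centre [0.54299085 0.1328228  0.078     ] bay from it [0.50787672 0.17607783 0.078     ] x [0.95088411 0.30954711 0.        ]
```

```bash
python3 -c "
from h import *
togo((.443,-.126,.26),-.304)"
```

```text
go [-0.1215  0.0188 -0.2164] turn 0.6116 | pos [0.4932 0.1169 0.2807] yaw 0.3076 t 2.45 F [ 1.  -1.  -0.1] gap 0.0876
```

```bash
python3 -m handwheel '[[-0.1215,0.019,-0.2165,0.611],[-0.1215,0.019,-0.2165,0.611],[-0.1215,0.019,-0.2165,0.611],[-0.1215,0.019,-0.2165,0.611],[-0.1215,0.019,-0.2165,0.611],[-0.1215,0.019,-0.2165,0.611],[-0.1215,0.019,-0.2165,0.611],[-0.1215,0.019,-0.2165,0.611]]'; python3 -c "
from h import *
togo((.443,-.126,.26),-.304)
import json
s=state();cv2.imwrite('pics/w2.png',snapshot('wrist'))
json.dump({k:list(s[k]) for k in('position','tcp_rot')},open('w2.json','w'))"
```

```text
t: 3.12
position: [0.4423, -0.1283, 0.2596]
tcp_rot: [-1.564, 0.0, -0.311]
force: [0.1, 1.8, 0.5]
finger_gap: 0.996
go [-0.0001 -0.0004  0.0024] turn -0.0068 | pos [ 0.4423 -0.1283  0.2596] yaw -0.3108 t 3.1167 F [0.1 1.8 0.5] gap 0.0878
```

View pics/w2.png

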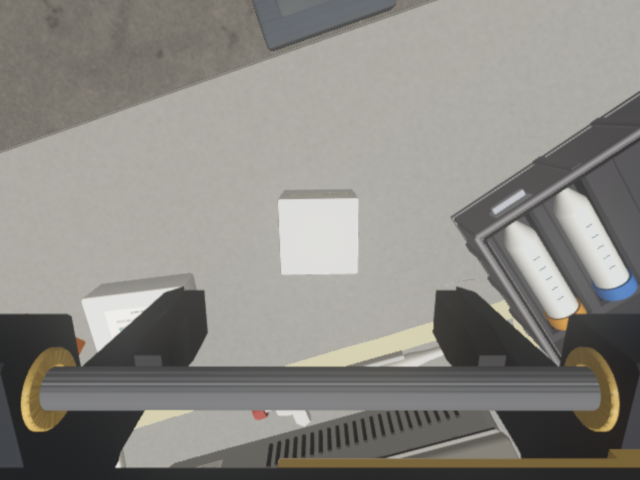

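```bash
python3 - <<'E'
from h import *
import json
s={k:np.array(v) for k,v in json.load(open('w2.json')).items()}
C=cam('wrist',s)
w=cv2.imread('pics/w2.png');g=cv2.cvtColor(w,cv2.COLOR_BGR2GRAY)
m=(g[180:290,260:380]>212).astype('uint8')
c,_=cv2.findContours(m,cv2.RETR_EXTERNAL,cv2.CHAIN_APPROX_NONE);c=max(c,key=cv2.contourArea)
B=cv2.boxPoints(cv2.minAreaRect(c))+[260,180];print(B)
P=[onz(C,p,.052) for p in B]
for i in range(4): e=P[i]-P[i-1];print(P[i].round(4),np.linalg.norm(e).round(4),np.degrees(np.arctan2(e[1],e[0])).round(2))
c=np.mean(P,0);print(c); togo((c[0],c[1],.1),-.303)
E
```

```text
[[278. 199.]
 [357. 199.]
 [357. 273.]
 [278. 273.]]
[ 0.4283 -0.1607  0.052 ] 0.0678 160.56
[ 0.4491 -0.0961  0.052 ] 0.0678 72.09
[ 0.5143 -0.1153  0.052 ] 0.0679 -16.39
[ 0.4922 -0.1833  0.052 ] 0.0714 -108.0
[ 0.47098465 -0.1388565   0.052     ]
go [ 0.0305  0.1599 -0.0049] turn -0.0036 | pos [ 0.443  -0.1262  0.2599] yaw -0.3066 t 3.1667 F [0.3 0.5 0.5] gap 0.0878
```

```bash
python3 - <<'E'
from h import *
s=state();w=snapshot('wrist');cv2.imwrite('pics/w3.png',w)
C=cam('wrist',s);g=cv2.cvtColor(w,cv2.COLOR_BGR2GRAY)
m=(g[180:290,260:380]>205).astype('uint8')
c,_=cv2.findContours(m,cv2.RETR_EXTERNAL,cv2.CHAIN_APPROX_NONE);c=max(c,key=cv2.contourArea)
B=cv2.boxPoints(cv2.minAreaRect(c))+[260,180];print(B)
P=[onz(C,p,.052) for p in B]
for i in range(4): e=P[i]-P[i-1];print(P[i].round(4),np.linalg.norm(e).round(4),np.degrees(np.arctan2(e[1],e[0])).round(2))
c=np.mean(P,0);print(c); togo((c[0],c[1],.1),-.303)
E
```

```text
[[275. 199.]
 [355. 199.]
 [355. 273.]
 [275. 273.]]
[ 0.4285 -0.161   0.052 ] 0.0679 160.68
[ 0.4494 -0.0955  0.052 ] 0.0687 72.32
[ 0.5147 -0.1145  0.052 ] 0.068 -16.22
[ 0.4926 -0.1835  0.052 ] 0.0724 -107.78
[ 0.47129635 -0.13861591  0.052     ]
go [ 0.0306  0.16   -0.006 ] turn -0.0007 | pos [ 0.4434 -0.125   0.26  ] yaw -0.3037 t 3.2167 F [0.9 0.7 0.5] gap 0.0881
```

```bash
python3 -m handwheel '[[0.0305,0.04,-0.0045,0],[0.0305,0.08,-0.0045,0],[0.0305,0.12,-0.0045,0],[0.0305,0.15,-0.0045,0],[0.0305,0.175,-0.0045,0],[0.0305,0.2,-0.0045,0],[0.0305,0.22,-0.0045,0],[0.0305,0.236,-0.0045,0],[0.0305,0.236,-0.0045,0],[0.0305,0.236,-0.0045,0]]' 0.088; python3 -c "
from h import *
togo((.4713,-.137,.024),-.303)
cv2.imwrite('pics/w4.png',snapshot('wrist'))"
```

```text
t: 4.05
position: [0.4722, -0.1346, 0.024]
tcp_rot: [-1.562, 0.001, -0.301]
force: [0.5, 0.0, 1.5]
finger_gap: 0.998
go [-0.0001 -0.0001 -0.0025] turn 0.0017 | pos [ 0.4722 -0.1346  0.024 ] yaw -0.3013 t 4.05 F [0.5 0.  1.5] gap 0.0879
```

View pics/w4.png

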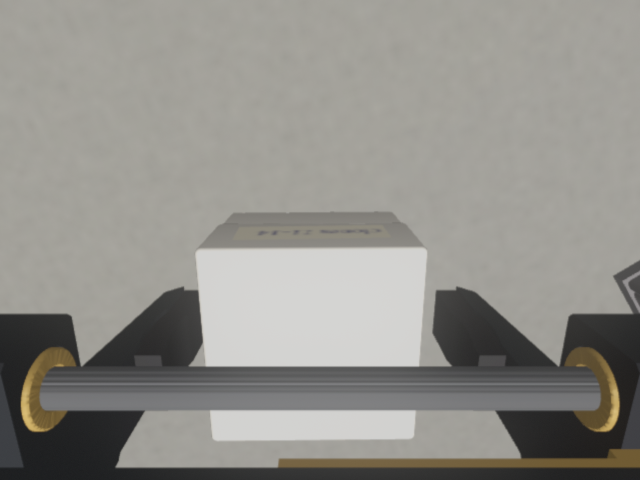

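```bash
python3 -m handwheel '[[0,0,-0.0025,0],[0,0,-0.0025,0],[0,0,-0.0025,0],[0,0,-0.0025,0],[0,0,-0.0025,0],[0,0,-0.0025,0]]' 0.055 15; python3 -c "
from h import *
togo((.4713,-.137,.024),-.303)
s=state();w=snapshot('wrist');cv2.imwrite('pics/w5.png',w)
g=cv2.cvtColor(w,cv2.COLOR_BGR2GRAY)
print(g[235:260,315],g[425:450,315],g[300,190:215],g[300,415:440])
C=cam('wrist',s)
R=Ro.from_euler('xyz',s['tcp_rot']).as_matrix()
for u in [(313,248),(313,438)]:print(R.T@(onz(C,u,.052)-s['position']))"
```

```text
t: 4.6
position: [0.4728, -0.1378, 0.0256]
tcp_rot: [-1.562, -0.003, -0.302]
force: [-1.3, -1.1, 6.6]
finger_gap: 0.792
go [-0.0017  0.0016  0.0003] turn 0.0007 | pos [ 0.4728 -0.1378  0.0256] yaw -0.3023 t 4.6 F [-1.3 -1.1  6.6] gap 0.0698
[132 132 134 134 134 139 160 185 203 208 208 208 208 208 208 208 208 208
 208 208 208 208 208 209 208] [207 207 207 207 207 207 205 190 168 160 159 159 158 158 158 158 158 158
 158 158 158 158 157 158 157] [ 64  65  66  65  66  67  67  67  67  68  68  68  67  67  68  68  68  69
  92 168 200 207 208 208 208] [209 208 208 208 208 208 208 208 208 208 208 208 208 208 205 174 114  77
  72  72  71  72  71  70  70]
[-0.03397481 -0.0264782  -0.00289571]
[ 0.03473566 -0.02628626 -0.00323974]
```

View pics/w5.png

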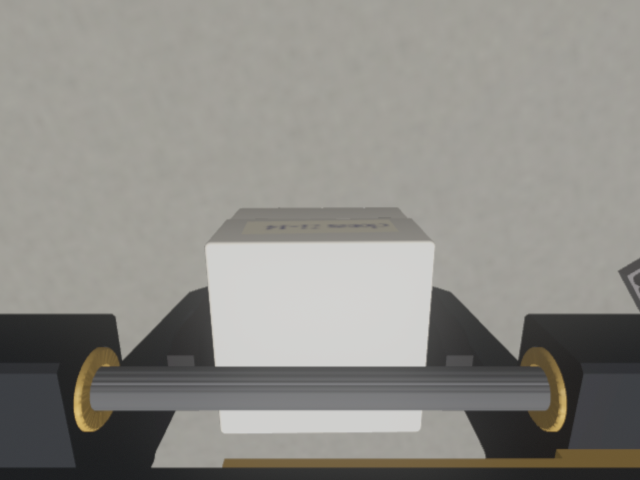

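```bash
python3 -m handwheel '[[0,-0.02,0,0],[0,-0.05,0,0],[0,-0.09,0,0],[0,-0.125,0,0],[0,-0.135,0,0],[0,-0.135,0,0]]'; python3 -c "
from h import *
togo((.5097,.1766,.16),.311)"
```

```text
t: 5.15
position: [0.4737, -0.1397, 0.1632]
tcp_rot: [-1.563, -0.008, -0.303]
force: [0.0, 0.1, -1.9]
finger_gap: 0.797
go [-0.0601  0.0053  0.3125] turn -0.6142 | pos [ 0.4737 -0.1397  0.1632] yaw -0.3032 t 5.15 F [ 0.   0.1 -1.9] gap 0.0702
```

```bash
python3 -m handwheel '[[-0.006,0,0.03,-0.08],[-0.012,0,0.065,-0.16],[-0.02,0,0.1,-0.24],[-0.028,0,0.14,-0.32],[-0.035,0,0.18,-0.4],[-0.043,0,0.22,-0.48],[-0.05,0,0.26,-0.56],[-0.057,0,0.295,-0.61],[-0.06,0,0.3125,-0.614],[-0.06,0,0.3125,-0.614]]'; python3 -m handwheel '[[0,0,0,0],[0,0,0,0]]';python3 -c "
from h import *
togo((.5097,.1766,.16),.311)
s=state();w=snapshot('wrist');cv2.imwrite('pics/w6.png',w)"
```

```text
t: 5.98
position: [0.5081, 0.182, 0.1638]
tcp_rot: [-1.565, -0.011, 0.318]
force: [-1.4, 0.5, -1.5]
finger_gap: 0.791
t: 6.15
position: [0.5069, 0.1814, 0.1619]
tcp_rot: [-1.565, -0.008, 0.318]
force: [-0.5, -0.4, -1.2]
finger_gap: 0.792
go [ 0.0011  0.0019 -0.0055] turn 0.0073 | pos [0.5069 0.1814 0.1619] yaw 0.3183 t 6.15 F [-0.5 -0.4 -1.2] gap 0.0698
```

View pics/w6.png

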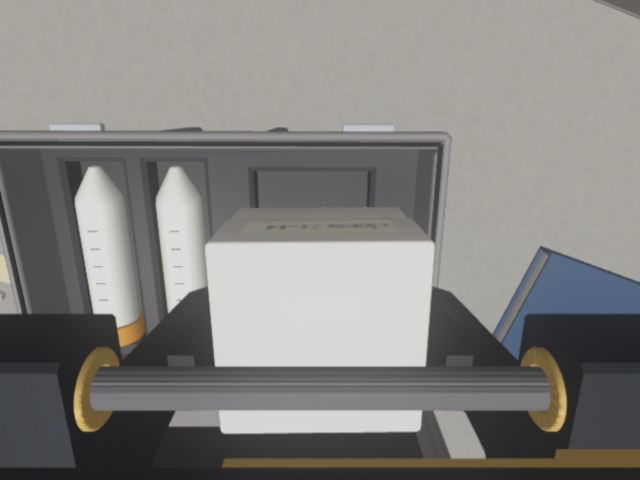

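```bash
python3 - <<'E'
from h import *
s=state();w=snapshot('wrist')
cv2.imwrite('pics/w7.png',cv2.convertScaleAbs(cv2.resize(w[155:225,235:400],None,fx=4.5,fy=4.5,interpolation=cv2.INTER_CUBIC),alpha=2.2))
togo((.5097,.1766,.16),.311,s)
C=cam('wrist',s)
a=onz(C,(376,168.5),.04);b=onz(C,(249,168.5),.04);d=a-b;L=np.linalg.norm(d);x=np.array([d[1],-d[0],0])/L
print(a,b,L,np.degrees(np.arctan2(d[1],d[0]))-90,(a+b)/2+.041*x)
E
```

```text
go [ 0.001   0.0023 -0.0047] turn 0.0061 | pos [0.5073 0.1807 0.1623] yaw 0.3171 t 6.2 F [ 0.2 -0.9 -1.3] gap 0.0697
[0.45899167 0.20209308 0.04      ] [0.48410376 0.12527908 0.04      ] 0.08081464776111208 18.10364465577689 [0.51051805 0.17642629 0.04      ]
```

View pics/w7.png

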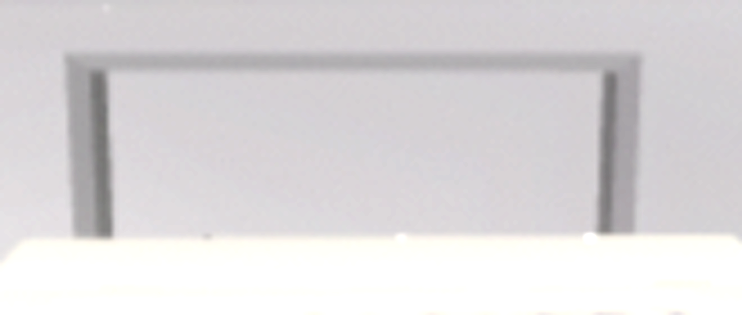

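```bash
python3 -m handwheel '[[0.0014,0.02,-0.0047,0.006],[0.0014,0.04,-0.0047,0.006],[0.0014,0.06,-0.0047,0.006],[0.0014,0.075,-0.0047,0.006],[0.0014,0.08,-0.0047,0.006],[0.0014,0.08,-0.0047,0.006],[0.0014,0.08,-0.0047,0.006]]';python3 -c "
from h import *
s=state();w=snapshot('wrist');cv2.imwrite('pics/w8.png',w)
togo((.51,.1766,.0456),.311,s)"
```

```text
t: 6.83
position: [0.5113, 0.1769, 0.0831]
tcp_rot: [-1.565, -0.009, 0.31]
force: [0.1, 1.2, -0.7]
finger_gap: 0.793
go [-0.0017  0.0375 -0.0001] turn -0.001 | pos [0.5113 0.1769 0.0831] yaw 0.31 t 6.8333 F [ 0.1  1.2 -0.7] gap 0.0698
```

View pics/w8.png

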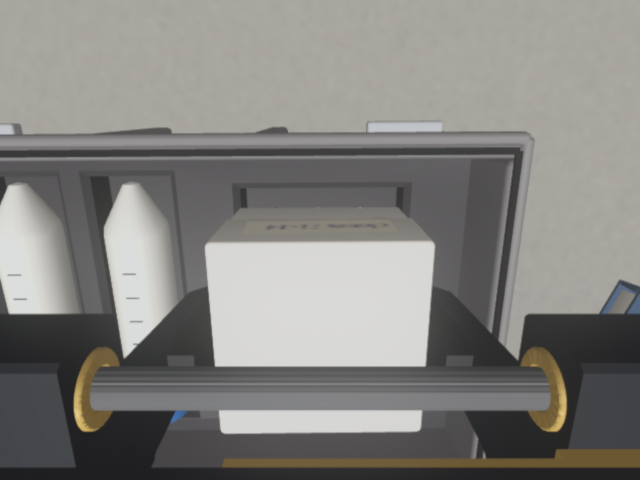

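```bash
python3 - <<'E'
from h import *
s=state();w=cv2.imread('pics/w8.png')
cv2.imwrite('pics/w9.png',cv2.convertScaleAbs(cv2.resize(w[175:245,215:435],None,fx=3.5,fy=3.5,interpolation=cv2.INTER_CUBIC),alpha=1.2))
togo((.51,.1766,.0456),.311,s)
C=cam('wrist',s);R=Ro.from_euler('xyz',s['tcp_rot']).as_matrix()
a=onz(C,(410.5,183.5),.04);b=onz(C,(234,184),.04);d=a-b;L=np.linalg.norm(d);x=np.array([d[1],-d[0],0])/L
bay=(a+b)/2+.041*x
print(L,np.degrees(np.arctan2(d[1],d[0]))-90,bay, R.T@(bay-s['position']))
# box bottom front edge, at z = TCP-.0256
for u in [(236,209),(404,209)]: print('boxbot',R.T@(onz(C,u,s['position'][2]-.0256)-s['position']))
for u in [(217,241),(423,241)]: print('boxtop',R.T@(onz(C,u,s['position'][2]+.0264)-s['position']))
E
```

```text
go [-0.0021  0.0379 -0.0002] turn -0.001 | pos [0.5116 0.1771 0.0835] yaw 0.31 t 6.8833 F [-0.2 -0.  -1.3] gap 0.0697
0.07987485280092602 17.85116198182635 [0.51015257 0.17701961 0.04      ] [-1.89583101e-03  4.35300517e-02  9.92865838e-05]
boxbot [-0.0351973   0.02505597 -0.03598354]
boxbot [-0.03508214  0.02543006  0.03398853]
boxtop [-0.03694979 -0.02694083 -0.03144495]
boxtop [-0.036822   -0.02661542  0.02936811]
```

View pics/w9.png

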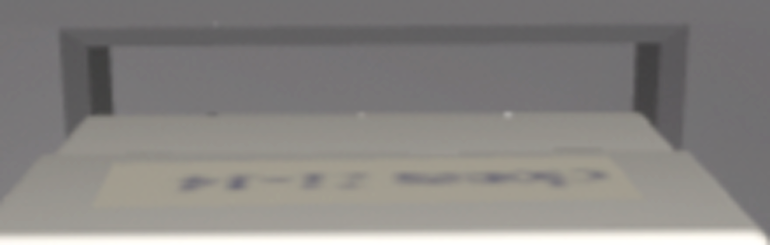

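```bash
python3 -m handwheel '[[-0.001,0.006,0.0005,-0.001],[-0.001,0.012,0.0005,-0.001],[-0.001,0.018,0.0005,-0.001],[-0.001,0.023,0.0005,-0.001],[-0.001,0.028,0.0005,-0.001],[-0.001,0.032,0.0005,-0.001],[-0.001,0.034,0.0005,-0.001],[-0.001,0.034,0.0005,-0.001]]';python3 -c "
from h import *
s=state();w=snapshot('wrist');cv2.imwrite('pics/w10.png',w)
togo((.51,.1766,.0456),.311,s)"
```

```text
t: 7.55
position: [0.5104, 0.1776, 0.049]
tcp_rot: [-1.565, -0.009, 0.311]
force: [0.4, 0.0, -1.2]
finger_gap: 0.792
go [-0.0007  0.0033 -0.0008] turn 0.0002 | pos [0.5104 0.1776 0.049 ] yaw 0.3112 t 7.55 F [ 0.4  0.  -1.2] gap 0.0698
```

View pics/w10.png

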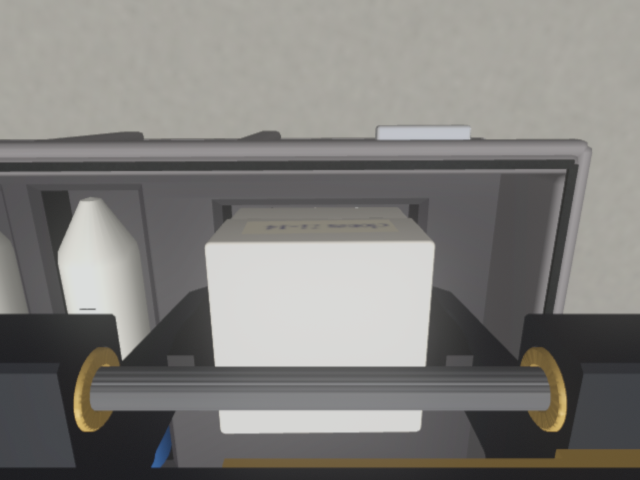

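```bash
python3 -m handwheel '[[-0.0005,0.0015,-0.0005,0],[-0.0005,0.003,-0.0005,0],[-0.0005,0.004,-0.0005,0],[-0.0005,0.004,-0.0005,0]]';python3 -c "
from h import *
togo((.51,.1766,.0456),.311)"
```

```text
t: 7.93
position: [0.5107, 0.1769, 0.0456]
tcp_rot: [-1.566, -0.01, 0.311]
force: [-0.4, -1.5, 2.4]
finger_gap: 0.792
go [-0.0008  0.     -0.0001] turn 0.0 | pos [0.5107 0.1769 0.0456] yaw 0.311 t 7.9333 F [-0.4 -1.5  2.4] gap 0.0698
```

```bash
python3 -m handwheel '[[0,0,0,0],[0,0,0,0],[0,0,0,0],[0,0,0,0],[0,-0.01,0,0],[0,-0.02,0,0],[0,-0.04,0,0],[0,-0.07,0,0],[0,-0.1,0,0],[0,-0.13,0,0]]' 0.08;python3 -c "
from h import *
s=state();w=snapshot('wrist');cv2.imwrite('pics/w11.png',w)
togo((.51,.1766,.0456),.311,s)"
```

```text
t: 8.77
position: [0.5093, 0.1762, 0.1779]
tcp_rot: [-1.566, -0.01, 0.312]
force: [0.5, -0.6, -0.2]
finger_gap: 0.908
go [-0.0006  0.1323 -0.0005] turn 0.0007 | pos [0.5093 0.1762 0.1779] yaw 0.3117 t 8.7667 F [ 0.5 -0.6 -0.2] gap 0.08
```

View pics/w11.png

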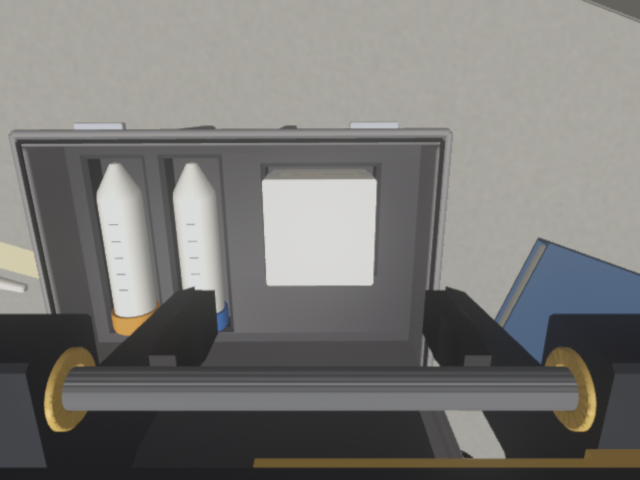

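```bash
python3 -c "
from h import *
C=cam('wrist');P=[onz(C,u,.072) for u in [(264,180),(376,180),(373,284),(266,284)]]
print(np.linalg.norm(P[0]-P[1]),np.linalg.norm(P[1]-P[2]),np.mean(P,0))
togo((.6407,.1637,.37),-1.26)"
```

```text
0.06879010440564598 0.06939429589315647 [0.51426734 0.17802748 0.072     ]
go [ 0.1214 -0.1847 -0.052 ] turn 1.5718 | pos [0.5121 0.1779 0.1833] yaw 0.3118 t 8.8167 F [1.9 1.2 3.7] gap 0.0798
```

```bash
python3 -m handwheel '[[0,-0.04,0,0.1],[0,-0.08,0,0.2],[0,-0.12,0,0.3],[0,-0.16,0,0.42],[0.02,-0.185,-0.01,0.54],[0.05,-0.187,-0.02,0.66],[0.08,-0.187,-0.03,0.78],[0.11,-0.187,-0.045,0.9],[0.1214,-0.187,-0.052,1.02],[0.1214,-0.187,-0.052,1.14]]' 0.05;python3 -c "
from h import *
togo((.6407,.1637,.37),-1.26)"
```

```text
t: 9.65
position: [0.6431, 0.1622, 0.372]
tcp_rot: [-1.551, -0.003, -0.837]
force: [-0.6, -1.4, -1.0]
finger_gap: 0.568
go [-0.0027  0.002  -0.0008] turn 0.4233 | pos [0.6431 0.1622 0.372 ] yaw -0.8367 t 9.65 F [-0.6 -1.4 -1. ] gap 0.05
```

```bash
python3 -m handwheel '[[-0.002,0,0,0.12],[-0.002,0,0,0.24],[-0.002,0,0,0.36],[-0.002,0,0,0.423],[-0.002,0,0,0.423],[-0.002,0,0,0.423],[-0.002,0,0,0.423]]';python3 -c "
from h import *
s=state();w=snapshot('wrist');cv2.imwrite('pics/w12.png',w)
togo((.6407,.1637,.37),-1.26,s)
togo((.6407,.1637,.37),-1.26)
import json
json.dump({k:list(s[k]) for k in('position','tcp_rot')},open('w12.json','w'))
"
```

```text
t: 10.23
position: [0.6415, 0.1638, 0.3724]
tcp_rot: [-1.552, 0.005, -1.257]
force: [-0.1, -0.5, -0.1]
finger_gap: 0.563
go [-0.0001  0.0024 -0.0009] turn 0.0028 | pos [0.6415 0.1638 0.3724] yaw -1.2572 t 10.2333 F [-0.1 -0.5 -0.1] gap 0.0496
go [-0.0002  0.0022 -0.0009] turn 0.0023 | pos [0.6416 0.1638 0.3722] yaw -1.2577 t 10.2833 F [0.3 0.2 0. ] gap 0.0502
```

View pics/w12.png

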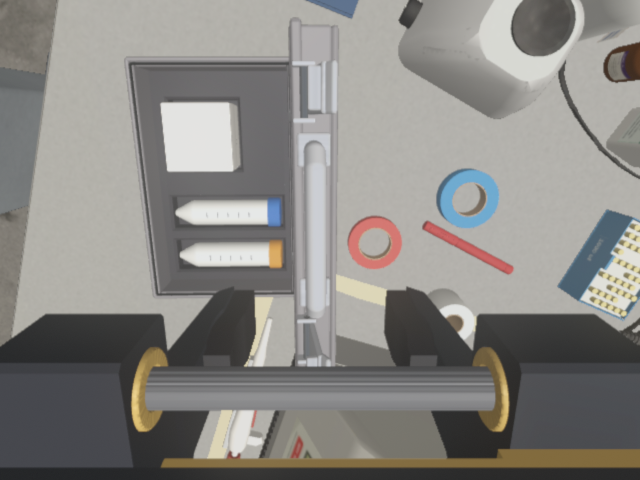

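```bash
python3 - <<'E'
from h import *
import json
s={k:np.array(v) for k,v in json.load(open('w12.json')).items()}
C=cam('wrist',s);R=Ro.from_euler('xyz',s['tcp_rot']).as_matrix()
for u in [(315,145),(316,230),(316,315)]:
    p=onz(C,u,.278);print(p,R.T@(p-s['position']))
w=cv2.imread('pics/w12.png')
cv2.imwrite('pics/w12b.png',cv2.resize(w[15:375,280:350],None,fx=1.6*2,fy=1.6,interpolation=cv2.INTER_CUBIC))
cv2.imwrite('pics/w12b.png',cv2.resize(w[15:135,270:360],None,fx=5,fy=5,interpolation=cv2.INTER_CUBIC))
x=np.array([.952,.306,0]);y=np.array([-.306,.952,0]);c=np.array([.5439,.1326,0])
h=c+.081*x+[0,0,.078]
for th in [1.55,1.6,1.65]:
    b=h+x*(-.2*np.cos(th)+.016*np.sin(th))+np.array([0,0,.2*np.sin(th)+.016*np.cos(th)]);print(th,b,proj(C,b))
E
```

```text
[0.62348663 0.21701494 0.278     ] [-0.05566561  0.0946638  -0.0025572 ]
[0.63913433 0.17010804 0.278     ] [-0.00622006  0.09440017 -0.00213805]
[0.65611645 0.11720464 0.278     ] [ 0.04934109  0.09409181 -0.00229869]
1.55 [0.63228137 0.1610083  0.27828947] [300.44924598 240.77894004]
1.6 [0.64179709 0.16406692 0.27744753] [317.13709908 240.32577396]
1.65 [0.65126087 0.16710885 0.27610707] [333.55892019 239.64541139]
```

View pics/w12b.png

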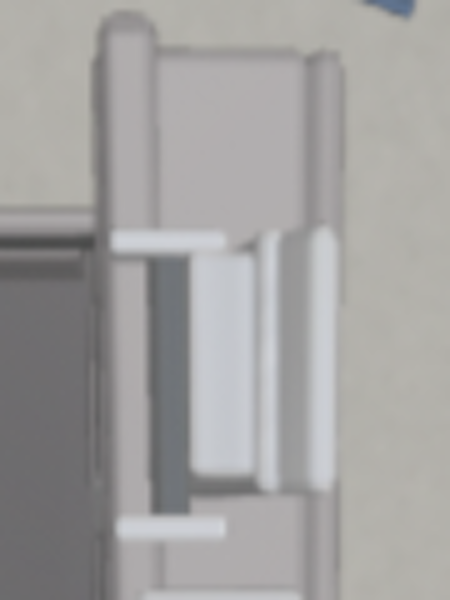

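```bash
python3 -c "
from h import *
togo((.641,.164,.2585),-1.26)"
```

```text
go [ 0.0002  0.1137 -0.0026] turn 0.0023 | pos [0.6416 0.1638 0.3722] yaw -1.2577 t 10.2833 F [0.3 0.2 0. ] gap 0.0502
```

```bash
python3 -m handwheel '[[0,0.03,-0.001,0.002],[0,0.06,-0.0015,0.002],[0,0.085,-0.002,0.002],[0,0.1,-0.0026,0.002],[0,0.109,-0.0026,0.002],[0,0.1137,-0.0026,0.002],[0,0.1137,-0.0026,0.002],[0,0.1137,-0.0026,0.002]]';python3 -c "
from h import *
s=state();w=snapshot('wrist');cv2.imwrite('pics/w13.png',w)
togo((.641,.164,.2585),-1.26,s)
"
```

```text
t: 10.95
position: [0.6415, 0.1645, 0.2595]
tcp_rot: [-1.55, 0.006, -1.259]
force: [0.1, 0.2, -0.1]
finger_gap: 0.568
go [ 0.0003  0.001  -0.0006] turn 0.0006 | pos [0.6415 0.1645 0.2595] yaw -1.2594 t 10.95 F [ 0.1  0.2 -0.1] gap 0.0501
```

View pics/w13.png

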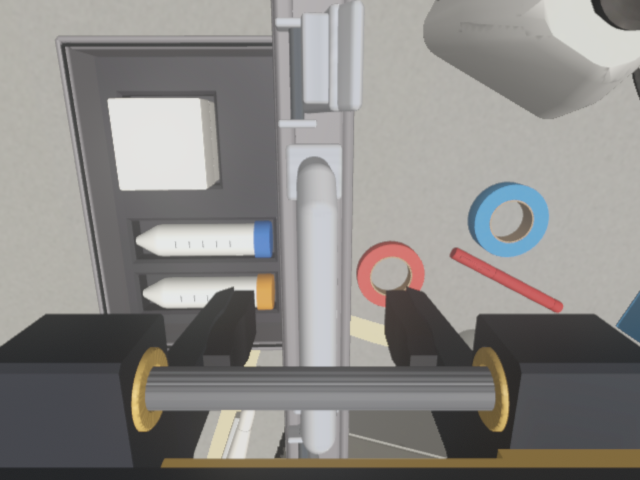

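```bash
python3 -m handwheel '[[0,0.001,-0.0005,0],[0,0.001,-0.0005,0],[0,0.001,-0.0005,0],[0,0.001,-0.0005,0],[0,0.001,-0.0005,0]]' 0.005 12;python3 -c "
from h import *
s=state();togo((.641,.164,.2585),-1.26,s)
print(s['force'])
import numpy as np
R=Ro.from_euler('xyz',s['tcp_rot']).as_matrix()
x=np.array([np.cos(.311),np.sin(.311),0]);h=np.array([.5439,.1326,0])+.081*x+[0,0,.078]
b=s['position']-R[:,1]*.019;d=b-h;print('bar',b,'radial',d@x,d[2],np.hypot(d@x,d[2]),'theta',np.arctan2(d[2],-(d@x))-.0798)
"
```

```text
t: 11.42
position: [0.6413, 0.1644, 0.2591]
tcp_rot: [-1.549, 0.006, -1.26]
force: [0.1, -0.4, 0.7]
finger_gap: 0.216
go [ 0.0003  0.0006 -0.0004] turn 0.0005 | pos [0.6413 0.1644 0.2591] yaw -1.2595 t 11.4167 F [ 0.1 -0.4  0.7] gap 0.0191
[ 0.05985542 -0.38171625  0.72404332]
bar [0.64090284 0.16420675 0.27807139] radial 0.02102143257320277 0.20007138769645227 0.2011727138610349 theta 1.5956818837693487
```

Not closed yet; give it time.

```bash
python3 -m handwheel '[[0,0,0,0],[0,0,0,0],[0,0,0,0]]' 0.005 12;python3 -c "
from h import *
s=state();togo((.641,.164,.2585),-1.26,s)
R=Ro.from_euler('xyz',s['tcp_rot']).as_matrix()
x=np.array([np.cos(.311),np.sin(.311),0])
r=.2006;p0=1.597+.0798
for th in np.arange(1.597-.04,1.15,-.045):
    p=th+.0798
    d=x*(-r)*(np.cos(p)-np.cos(p0))+np.array([0,0,r*(np.sin(p)-np.sin(p0))])
    print(round(th,3),(R.T@d).round(4).tolist())
"
```

```text
t: 11.67
position: [0.6412, 0.1644, 0.2591]
tcp_rot: [-1.55, 0.006, -1.26]
force: [-1.3, 0.9, 0.1]
finger_gap: 0.137
go [ 0.0003  0.0006 -0.0003] turn 0.0005 | pos [0.6412 0.1644 0.2591] yaw -1.2595 t 11.6667 F [-1.3  0.9  0.1] gap 0.0121
1.557 [-0.0, -0.0009, -0.008]
1.512 [-0.0, -0.0014, -0.017]
1.467 [-0.0, -0.0016, -0.026]
1.422 [-0.0, -0.0014, -0.035]
1.377 [-0.0, -0.0008, -0.044]
1.332 [-0.0, 0.0003, -0.053]
1.287 [0.0, 0.0017, -0.0619]
1.242 [0.0, 0.0036, -0.0708]
1.197 [0.0, 0.0058, -0.0795]
1.152 [0.0, 0.0084, -0.0881]
```

```bash
python3 -m handwheel '[[0,-0.0009,-0.008,0],[0,-0.0014,-0.017,0],[0,-0.0016,-0.026,0],[0,-0.0014,-0.035,0],[0,-0.0008,-0.044,0],[0,0.0003,-0.053,0],[0,0.0017,-0.062,0],[0,0.0036,-0.071,0],[0,0.0058,-0.0795,0],[0,0.0084,-0.088,0]]';cat > arc.py <<'E'
from h import *
import sys
def bar(s):
    R=Ro.from_euler('xyz',s['tcp_rot']).as_matrix()
    x=np.array([np.cos(.311),np.sin(.311),0]);h=np.array([.5439,.1326,0])+.081*x+[0,0,.078]
    b=s['position']-R[:,1]*.019;d=b-h
    return R,x,h,d@x,d[2],np.hypot(d@x,d[2]),np.arctan2(d[2],-(d@x))-.0798, d@np.array([-x[1],x[0],0])
if __name__=='__main__':
    s=state();R,x,h,dx,dz,r,th,dy=bar(s)
    print('t',s['t'],'bar x,z',dx.round(4),dz.round(4),'r',r.round(4),'th',th.round(3),'dy',dy.round(4),'F',s['force'].round(1),'gap',round(s['finger_gap']*.0881,4),'yaw',s['tcp_rot'].round(3))
    for t in [float(a) for a in sys.argv[1:]]:
        p=t+.0798; d=x*(-.2006*np.cos(p)-dx)+np.array([0,0,.2006*np.sin(p)-dz])
        print(t,(R.T@d).round(4).tolist())
E
python3 arc.py 1.11 1.065 1.02 .975 .93 .885 .84 .795 .75 .705
```

```text
t: 12.5
position: [0.5575, 0.1373, 0.2489]
tcp_rot: [-1.548, 0.005, -1.26]
force: [5.5, 0.9, -5.8]
finger_gap: 0.136
t 12.5 bar x,z -0.067 0.1899 r 0.2014 th 1.152 dy 0.0002 F [ 5.5  0.9 -5.8] gap 0.012 yaw [-1.548  0.005 -1.26 ]
1.11 [0.0, 0.0035, -0.0076]
1.065 [0.0, 0.0069, -0.016]
1.02 [0.0001, 0.0106, -0.0242]
0.975 [0.0001, 0.0147, -0.0323]
0.93 [0.0001, 0.0191, -0.0401]
0.885 [0.0001, 0.0239, -0.0478]
0.84 [0.0002, 0.0291, -0.0552]
0.795 [0.0002, 0.0346, -0.0624]
0.75 [0.0002, 0.0403, -0.0693]
0.705 [0.0003, 0.0464, -0.076]
```

```bash
python3 -m handwheel '[[0,0.0035,-0.0076,0],[0,0.0069,-0.016,0],[0,0.0106,-0.0242,0],[0,0.0147,-0.0323,0],[0,0.0191,-0.0401,0],[0,0.0239,-0.0478,0],[0,0.0291,-0.0552,0],[0,0.0346,-0.0624,0],[0,0.0403,-0.0693,0],[0,0.0464,-0.076,0]]'
python3 arc.py .67 .63 .59 .55 .51 .47 .43 .39 .36 .33
```

```text
t: 13.33
position: [0.4857, 0.1143, 0.2003]
tcp_rot: [-1.548, 0.005, -1.26]
force: [5.5, -0.9, -2.5]
finger_gap: 0.138
t 13.3333 bar x,z -0.1425 0.1413 r 0.2007 th 0.701 dy 0.0003 F [ 5.5 -0.9 -2.5] gap 0.0121 yaw [-1.548  0.005 -1.26 ]
0.67 [0.0, 0.0045, -0.0044]
0.63 [0.0001, 0.0103, -0.0099]
0.59 [0.0001, 0.0164, -0.0152]
0.55 [0.0001, 0.0227, -0.0202]
0.51 [0.0002, 0.0291, -0.0249]
0.47 [0.0002, 0.0358, -0.0294]
0.43 [0.0002, 0.0426, -0.0336]
0.39 [0.0003, 0.0496, -0.0375]
0.36 [0.0003, 0.055, -0.0403]
0.33 [0.0003, 0.0604, -0.0429]
```

```bash
python3 -m handwheel '[[0,0.0045,-0.0044,0],[0,0.0103,-0.0099,0],[0,0.0164,-0.0152,0],[0,0.0227,-0.0202,0],[0,0.0291,-0.0249,0],[0,0.0358,-0.0294,0],[0,0.0426,-0.0336,0],[0,0.0496,-0.0375,0],[0,0.055,-0.0403,0],[0,0.0604,-0.0429,0]]'
python3 arc.py .31 .285 .26 .235 .21 .185 .16 .135 .11 .085
```

```text
t: 14.17
position: [0.446, 0.1018, 0.1383]
tcp_rot: [-1.547, 0.005, -1.26]
force: [6.4, -1.2, 0.3]
finger_gap: 0.139
t 14.1667 bar x,z -0.1841 0.0793 r 0.2004 th 0.327 dy 0.0006 F [ 6.4 -1.2  0.3] gap 0.0123 yaw [-1.547  0.005 -1.26 ]
0.31 [0.0, 0.003, -0.0015]
0.285 [0.0, 0.0077, -0.0035]
0.26 [0.0001, 0.0123, -0.0053]
0.235 [0.0001, 0.017, -0.0071]
0.21 [0.0001, 0.0218, -0.0087]
0.185 [0.0001, 0.0266, -0.0101]
0.16 [0.0002, 0.0314, -0.0115]
0.135 [0.0002, 0.0363, -0.0128]
0.11 [0.0002, 0.0411, -0.0139]
0.085 [0.0002, 0.0461, -0.0149]
```

```bash
python3 -m handwheel '[[0,0.003,-0.0015,0],[0,0.0077,-0.0035,0],[0,0.0123,-0.0053,0],[0,0.017,-0.0071,0],[0,0.0218,-0.0087,0],[0,0.0266,-0.0101,0],[0,0.0314,-0.0115,0],[0,0.0363,-0.0128,0],[0,0.0411,-0.0139,0],[0,0.0461,-0.0149,0]]'
python3 arc.py .07 .055 .04 .025 .01 0 -.01 -.02
python3 -c "
from h import *
cv2.imwrite('pics/w14.png',snapshot('wrist'))"
```

```text
t: 15.0
position: [0.4331, 0.098, 0.0916]
tcp_rot: [-1.546, 0.005, -1.26]
force: [5.1, -0.5, 0.3]
finger_gap: 0.138
t 15.0 bar x,z -0.1976 0.0326 r 0.2002 th 0.084 dy 0.0009 F [ 5.1 -0.5  0.3] gap 0.0122 yaw [-1.546  0.005 -1.26 ]
0.07 [0.0, 0.0026, -0.0008]
0.055 [0.0, 0.0056, -0.0013]
0.04 [0.0, 0.0085, -0.0018]
0.025 [0.0001, 0.0115, -0.0022]
0.01 [0.0001, 0.0145, -0.0026]
0.0 [0.0001, 0.0165, -0.0028]
-0.01 [0.0001, 0.0185, -0.003]
-0.02 [0.0001, 0.0205, -0.0032]
```

View pics/w14.png

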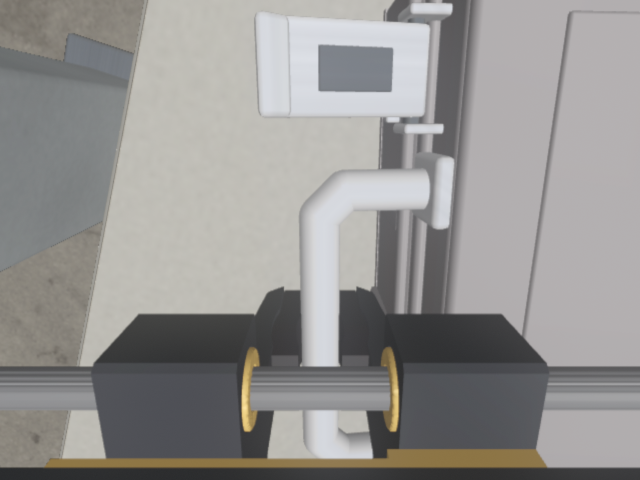

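```bash
python3 -m handwheel '[[0,0.0026,-0.0006,0],[0,0.0056,-0.001,0],[0,0.0085,-0.0014,0],[0,0.0115,-0.0018,0],[0,0.0145,-0.002,0],[0,0.0165,-0.002,0],[0,0.0185,-0.002,0],[0,0.0205,-0.002,0],[0,0.0205,-0.002,0]]'
python3 arc.py 0 -.01 -.02
```

```text
t: 15.8
position: [0.4312, 0.0981, 0.0706]
tcp_rot: [-1.547, 0.006, -1.259]
force: [2.6, -0.6, 7.9]
finger_gap: 0.118
t 15.8 bar x,z -0.1993 0.0116 r 0.1996 th -0.022 dy 0.0015 F [ 2.6 -0.6  7.9] gap 0.0104 yaw [-1.547  0.006 -1.259]
0.0 [-0.0, -0.0044, -0.0006]
-0.01 [-0.0, -0.0025, -0.0007]
-0.02 [-0.0, -0.0005, -0.0009]
```

```bash
python3 -m handwheel '[[0,-0.003,-0.0006,0],[0,-0.003,-0.0006,0],[0,-0.003,-0.0006,0],[0,-0.003,-0.0006,0]]' 0.03; python3 arc.py; python3 - <<'E'
from h import *
w=snapshot('wrist');cv2.imwrite('pics/w15.png',w)
cv2.imwrite('pics/w15b.png',cv2.convertScaleAbs(cv2.resize(w[270:480,90:560],None,fx=1.7,fy=1.7,interpolation=cv2.INTER_CUBIC),alpha=2))
E
```

```text
t: 16.13
position: [0.4294, 0.0976, 0.0731]
tcp_rot: [-1.549, 0.006, -1.259]
force: [-0.2, 0.2, 0.1]
finger_gap: 0.34
t 16.1333 bar x,z -0.2011 0.0141 r 0.2016 th -0.01 dy 0.0016 F [-0.2  0.2  0.1] gap 0.03 yaw [-1.549  0.006 -1.259]
```

View pics/w15.png

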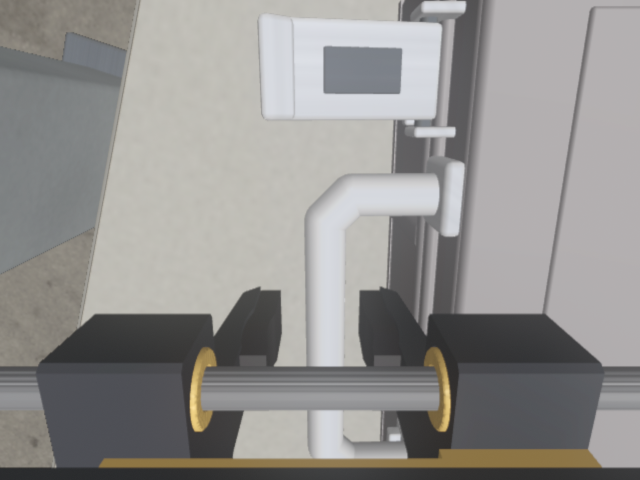

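View pics/w15b.png

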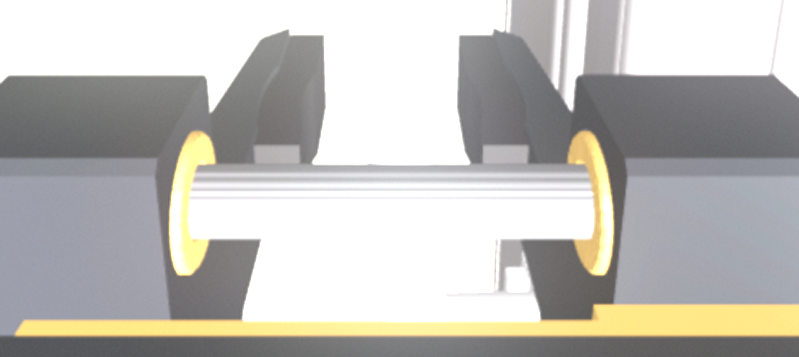

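```bash
python3 -m handwheel '[[0,-0.03,-0.0006,0],[0,-0.065,-0.0006,0],[0,-0.1,-0.0006,0],[0,-0.13,-0.0006,0],[0,-0.14,-0.0006,0]]'; python3 -c "
from h import *
togo((.398,.2274,.2),.311)
cv2.imwrite('pics/s16.png',cv2.resize(snapshot('scene')[60:230,290:430],None,fx=4,fy=3.5,interpolation=cv2.INTER_CUBIC))"
```

```text
t: 16.6
position: [0.4277, 0.0963, 0.2166]
tcp_rot: [-1.544, 0.005, -1.259]
force: [1.7, -0.0, 0.2]
finger_gap: 0.333
go [-0.1338  0.0175  0.0114] turn -1.5704 | pos [0.4277 0.0963 0.2166] yaw -1.2594 t 16.6 F [ 1.7 -0.   0.2] gap 0.0293
```

View pics/s16.png

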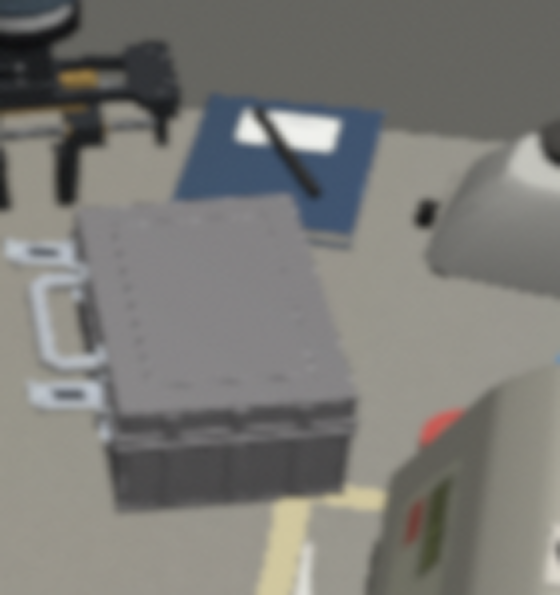

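```bash
python3 -m handwheel '[[-0.02,0,0,-0.12],[-0.04,0,0,-0.24],[-0.06,0,0,-0.36],[-0.08,0.005,0.005,-0.48],[-0.1,0.01,0.01,-0.6],[-0.12,0.015,0.011,-0.72],[-0.134,0.017,0.011,-0.84],[-0.134,0.017,0.011,-0.96],[-0.134,0.017,0.011,-1.08],[-0.134,0.017,0.011,-1.2]]' 0.088; python3 -m handwheel '[[0,0,0,-0.12],[0,0,0,-0.24],[0,0,0,-0.36],[0,0,0,-0.37],[0,0,0,-0.37],[0,0,0,-0.37]]'; python3 -c "
from h import *
togo((.398,.2274,.2),.311)
cv2.imwrite('pics/w17.png',snapshot('wrist'))"
```

```text
t: 17.48
position: [0.3967, 0.2272, 0.1987]
tcp_rot: [-1.558, -0.022, -0.053]
force: [0.4, -1.3, -0.1]
finger_gap: 0.999
t: 17.98
position: [0.3963, 0.227, 0.1979]
tcp_rot: [-1.566, -0.023, 0.314]
force: [0.4, -0.1, 0.6]
finger_gap: 1.0
go [ 0.0018 -0.002  -0.0002] turn 0.003 | pos [0.3963 0.227  0.1979] yaw 0.314 t 17.9833 F [ 0.4 -0.1  0.6] gap 0.0881
```

View pics/w17.png

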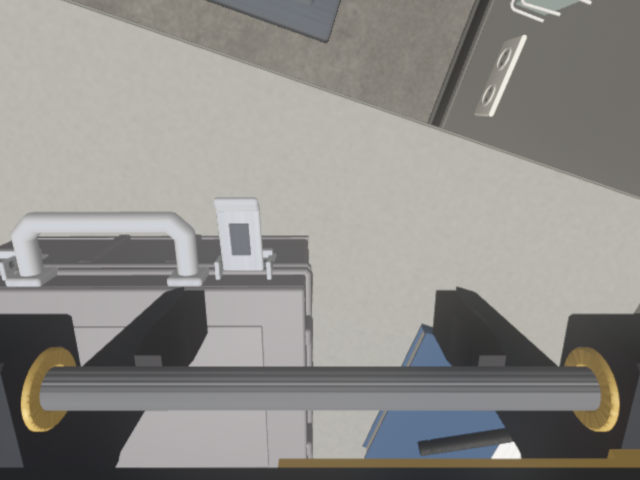

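```bash
cat > cl.py <<'E'
from h import *
YAW=.311
x=np.array([np.cos(YAW),np.sin(YAW),0]);y=np.array([-x[1],x[0],0]);c=np.array([.5439,.1326,0]);z=np.array([0,0,1.])
def W(a,b,h): return c+a*x+b*y+h*z
def loc(p): d=np.asarray(p)-c; return np.array([d@x,d@y,d[2]])
E
python3 - <<'E'
from cl import *
C=cam('wrist')
for sy in (.085,.072,.098): print(sy,proj(C,W(-.089,sy,.088)).round(1),proj(C,W(-.138,sy,.090)).round(1))
print(proj(C,W(-.081,.125,.11)).round(1))
for u in [(216,199),(258,198),(223,268),(262,270)]: print(u,loc(onz(C,u,.09)).round(4))
s=state();R=Ro.from_euler('xyz',s['tcp_rot']).as_matrix();print('TCP loc',loc(s['position']).round(4))
for k in (-.044,-.053): print(proj(C,s['position']+R[:,2]*k))
w=cv2.imread('pics/w17.png');cv2.imwrite('pics/w17b.png',cv2.resize(w[180:300,190:320],None,fx=5,fy=5,interpolation=cv2.INTER_CUBIC))
E
```

```text
0.085 [243.7 263.6] [238.9 189.7]
0.072 [223.6 263.5] [217.6 189.7]
0.098 [263.7 263.6] [260.2 189.8]
[304.2 289.1]
(216, 199) [-0.1322  0.0706  0.09  ]
(258, 198) [-0.1329  0.0964  0.09  ]
(223, 268) [-0.0867  0.0719  0.09  ]
(262, 270) [-0.0853  0.097   0.09  ]
TCP loc [-0.1115  0.135   0.1982]
[207.60523982 313.37961852]
[184.04317431 313.39089198]
```

View pics/w17b.png

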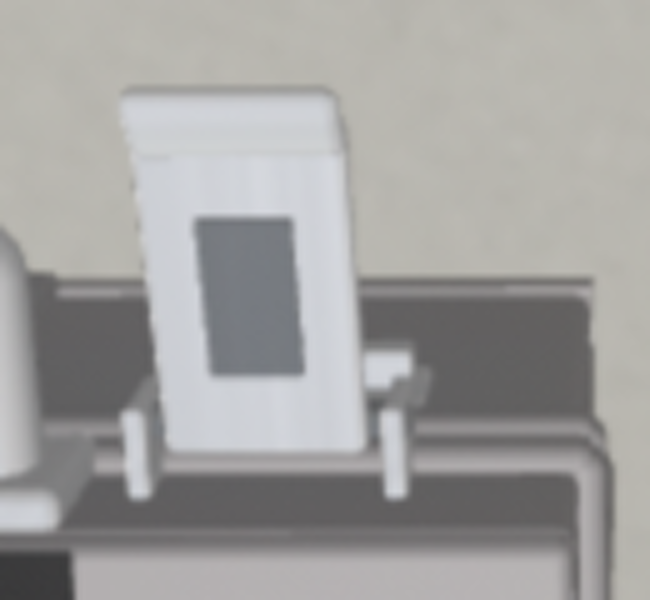

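```bash
python3 -m handwheel '[[0,0.03,-0.001,0.003],[0,0.06,-0.001,0.003],[0,0.08,-0.001,0.003],[0,0.09,-0.001,0.003],[0,0.1,-0.001,0.003],[0,0.108,-0.001,0.003],[0,0.116,-0.001,0.003],[0,0.124,-0.001,0.003],[0,0.132,-0.001,0.003],[0,0.138,-0.001,0.003]]'; python3 -c "
from cl import *
s=state();togo(W(-.1115,.134,.058),.311,s);print(loc(s['position']),s['force'])
cv2.imwrite('pics/w18.png',snapshot('wrist'))"
```

```text
t: 18.87
position: [0.4001, 0.2278, 0.0597]
tcp_rot: [-1.566, -0.025, 0.311]
force: [-1.3, -0.4, 1.0]
finger_gap: 0.996
go [-0.0037  0.0016 -0.0007] turn 0.0002 | pos [0.4001 0.2278 0.0597] yaw 0.3112 t 18.8667 F [-1.3 -0.4  1. ] gap 0.0878
[-0.10780134  0.13467076  0.05970936] [-1.31208046 -0.41605424  1.03412862]
```

View pics/w18.png

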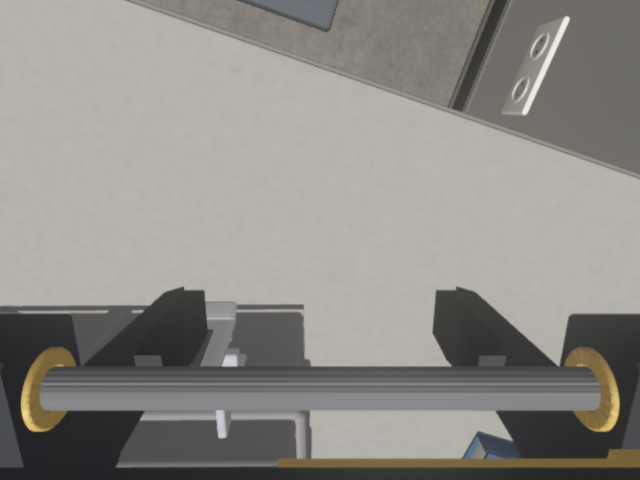

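```bash
python3 -m handwheel '[[0.002,0.001,0,0],[0.004,0.001,0,0],[0.006,0.001,0,0],[0.008,0.001,0,0],[0.01,0.001,0,0],[0.01,0.001,0,0]]'; python3 -c "
from cl import *
s=state();print(loc(s['position']),s['force'])
cv2.imwrite('pics/w19.png',snapshot('wrist'))"
```

```text
t: 19.42
position: [0.4032, 0.2286, 0.0574]
tcp_rot: [-1.569, -0.013, 0.31]
force: [-18.1, -3.6, 11.3]
finger_gap: 0.997
[-0.10455376  0.13448577  0.05735572] [-18.09329699  -3.56090647  11.34365913]
```

View pics/w19.png

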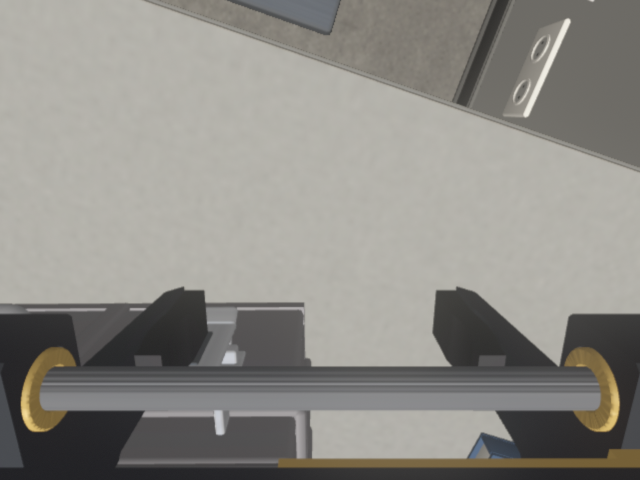

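```bash
python3 -c "
from cl import *
C=cam('wrist')
w=cv2.imread('pics/w19.png');cv2.imwrite('pics/w19b.png',cv2.convertScaleAbs(cv2.resize(w[290:440,140:320],None,fx=4,fy=4,interpolation=cv2.INTER_CUBIC),alpha=1.5))
for u in [(236,306),(236,322)]:
  for z in (.04,.045): print(u,z,loc(onz(C,u,z)).round(4))
"
```

```text
(236, 306) 0.04 [-0.0991  0.0977  0.04  ]
(236, 306) 0.045 [-0.1016  0.0988  0.045 ]
(236, 322) 0.04 [-0.0915  0.0972  0.04  ]
(236, 322) 0.045 [-0.0942  0.0983  0.045 ]
```

View pics/w19b.png

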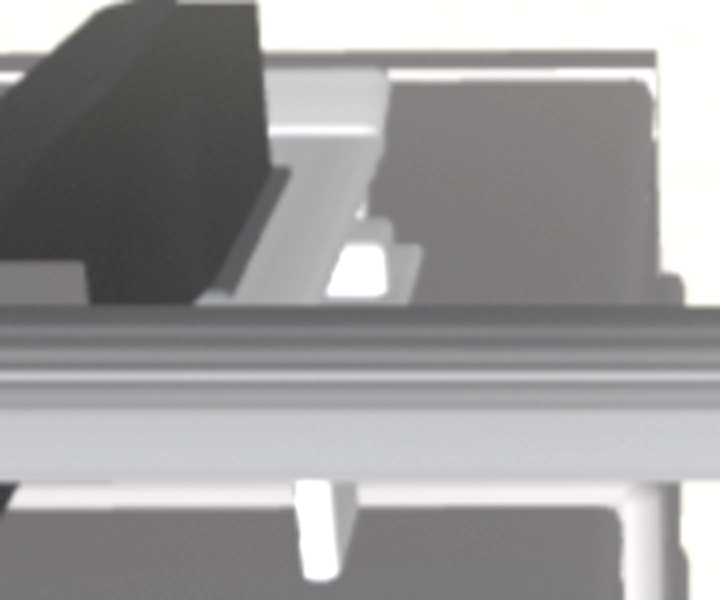

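```bash
python3 -m handwheel '[[-0.01,0,0,0],[-0.02,0,0,0],[-0.03,0,0,0],[-0.03,-0.03,0,0],[-0.03,-0.06,0,0],[-0.03,-0.09,0,0],[-0.03,-0.1,0,0],[-0.03,-0.1,0,0],[-0.03,-0.1,0,0]]'; python3 - <<'E'
from cl import *
s=state();print(loc(s['position']),s['force'])
w=snapshot('wrist');cv2.imwrite('pics/w20.png',w)
cv2.imwrite('pics/w20b.png',cv2.convertScaleAbs(cv2.resize(w[190:320,170:330],None,fx=4,fy=4,interpolation=cv2.INTER_CUBIC),alpha=1.4))
C=cam('wrist',s)
for th in (0,.1,.2,.4):
  d=np.array([-np.sin(th),0,-np.cos(th)])
  print(th,[proj(C,W(-.089+k*d[0],.098,.088+k*d[2])).round(1).tolist() for k in (0,.044,.049)])
E
```

```text
t: 20.22
position: [0.374, 0.2185, 0.1568]
tcp_rot: [-1.569, -0.014, 0.309]
force: [0.3, -0.3, -0.4]
finger_gap: 1.0
[-0.13544827  0.13372332  0.15682112] [ 0.26496736 -0.34434535 -0.35445751]
0 [[259.4, 330.3], [268.3, 297.2], [269.2, 294.1]]
0.1 [[259.4, 330.3], [268.0, 291.4], [268.8, 287.7]]
0.2 [[259.4, 330.3], [267.6, 285.8], [268.4, 281.5]]
0.4 [[259.4, 330.3], [266.7, 275.6], [267.4, 270.2]]
```

View pics/w20b.png

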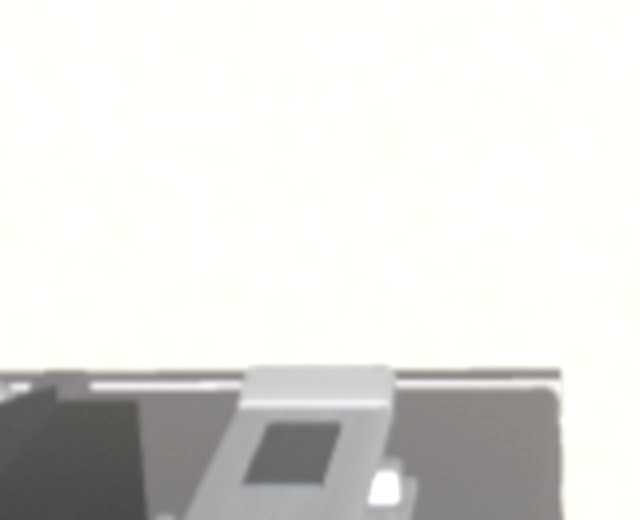

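```bash
python3 - <<'E'
from cl import *
C=cam('wrist')
s=state();print(loc(s['position']))
for p in [(-.081,.125,.11),(-.081,.125,.078),(-.081,.125,0),(-.083,.125,.0),(-.081,.06,0)]: print(p,proj(C,W(*p)).round(1))
for k in (.044,.049,.04): print(k,proj(C,W(-.091,.098,.088-k)).round(1))
E
```

```text
[-0.13614422  0.13362568  0.15610163]
(-0.081, 0.125, 0.11) [305.6 367. ]
(-0.081, 0.125, 0.078) [307.2 335.6]
(-0.081, 0.125, 0) [309.9 283.8]
(-0.083, 0.125, 0.0) [309.9 281.4]
(-0.081, 0.06, 0) [226.6 284. ]
0.044 [268.2 296.3]
0.049 [269.1 293.1]
0.04 [267.5 298.8]
```

View pics/w20.png

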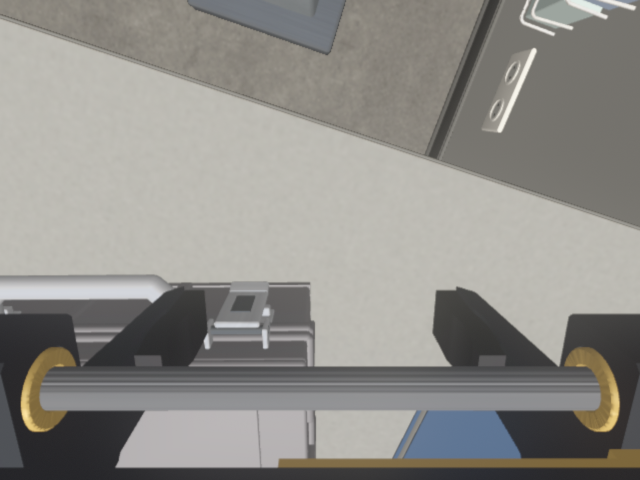

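```bash
cat > fit.py <<'E'
from cl import *
from scipy.optimize import least_squares
A=cam('wrist',{'position':np.array([.3963,.227,.1979]),'tcp_rot':np.array([-1.566,-.023,.314])})
B=cam('wrist',{'position':np.array([.374,.2185,.1568]),'tcp_rot':np.array([-1.569,-.014,.309])})
def row(C,k,th,sy=.085): return proj(C,W(-.089-k*np.sin(th)-.002*np.cos(th),sy,.088-k*np.cos(th)+.002*np.sin(th)))[1]
ra=[210.6,223.0,255.0]; rb=[290.9,295.1,311.]
if __name__=='__main__':
  for off in (-2,0,2):
    f=lambda v:[row(A,v[i],v[3])-ra[i]-off for i in range(3)]+[row(B,v[i],v[4])-rb[i]-off for i in range(3)]
    r=least_squares(f,[.044,.036,.015,1.6,.05]);print(off,r.x.round(4),r.fun.round(2))
    # fixed k from theta0
    for t0 in (1.57,1.65,1.75):
      r=least_squares(lambda v:[row(A,v[i],t0)-ra[i]-off for i in range(3)]+[row(B,v[i],v[3])-rb[i]-off for i in range(3)],[.044,.036,.015,.05]);print('  t0',t0,r.x.round(4),r.fun.round(2))
E
python3 fit.py
```

```text
-2 [ 0.1263  0.1098  0.0468  2.5993 -0.2509] [-0.08  0.15 -0.13  0.36 -0.47  0.15]
  t0 1.57 [0.0366 0.0298 0.0112 0.2729] [ 1.28 -0.46 -4.23 -2.04  0.69  5.34]
  t0 1.65 [0.0377 0.0307 0.0116 0.248 ] [ 1.23 -0.42 -4.08 -1.99  0.65  5.16]
  t0 1.75 [0.0394 0.0322 0.0123 0.2111] [ 1.14 -0.37 -3.88 -1.93  0.58  4.92]
0 [ 0.129   0.1118  0.044   2.6115 -0.2688] [-0.09  0.16 -0.17  0.42 -0.54  0.18]
  t0 1.57 [0.0354 0.0285 0.0098 0.2502] [ 1.18 -0.5  -4.11 -1.9   0.76  5.26]
  t0 1.65 [0.0365 0.0294 0.0101 0.2259] [ 1.13 -0.46 -3.97 -1.86  0.71  5.08]
  t0 1.75 [0.0382 0.0309 0.0107 0.1898] [ 1.05 -0.41 -3.78 -1.8   0.65  4.85]
2 [ 0.1325  0.1145  0.041   2.6245 -0.287 ] [-0.1   0.18 -0.21  0.48 -0.63  0.21]
  t0 1.57 [0.0342 0.0273 0.0083 0.2261] [ 1.07 -0.54 -3.97 -1.75  0.84  5.14]
  t0 1.65 [0.0352 0.0281 0.0086 0.2025] [ 1.02 -0.5  -3.83 -1.71  0.79  4.97]
  t0 1.75 [0.0369 0.0295 0.0092 0.1673] [ 0.96 -0.45 -3.66 -1.66  0.72  4.75]
```

```bash
python3 -c "
from cl import *
s=state();print(loc(s['position']))
togo(W(-.122,.1345,.053),.311,s)
togo(W(-.108,.1345,.053),.311,s)"
```

```text
[-0.13614422  0.13362568  0.15610163]
go [0.0129 0.1033 0.0007] turn -0.0015 | pos [0.3734 0.2182 0.1561] yaw 0.3095 t 20.2667 F [-0.1 -0.7  0.2] gap 0.0877
go [0.0269 0.1034 0.0008] turn -0.0015 | pos [0.3734 0.2182 0.1561] yaw 0.3095 t 20.2667 F [-0.1 -0.7  0.2] gap 0.0877
```

```bash
python3 -m handwheel '[[0.013,0.03,0.0007,-0.001],[0.013,0.065,0.0007,-0.001],[0.013,0.09,0.0007,-0.001],[0.013,0.1033,0.0007,-0.001],[0.02,0.1033,0.0007,-0.001],[0.027,0.1033,0.0007,-0.001],[0.03,0.1033,0.0007,-0.001],[0.033,0.1033,0.0007,-0.001]]'; python3 -c "
from cl import *
s=state();print(loc(s['position']).round(4),s['force'],s['tcp_rot'])"; python3 -m handwheel '[[0.003,0,0,0],[0.006,0,0,0]]';python3 -c "
from cl import *
s=state();print(loc(s['position']).round(4),s['force'],s['tcp_rot'])"
```

```text
t: 20.93
position: [0.403, 0.2288, 0.0528]
tcp_rot: [-1.569, -0.007, 0.309]
force: [-15.7, -1.1, 1.1]
finger_gap: 0.999
[-0.1047  0.1347  0.0528] [-15.67429567  -1.0885425    1.05331653] [-1.56937029 -0.0065338   0.30864522]
t: 21.1
position: [0.4032, 0.2288, 0.0526]
tcp_rot: [-1.571, 0.004, 0.306]
force: [-26.5, -4.1, 16.0]
finger_gap: 0.999
[-0.1045  0.1347  0.0526] [-26.54468705  -4.07095284  15.98959361] [-1.57136712  0.00392729  0.30623794]
```

```bash
python3 -m handwheel '[[-0.008,0,0,0],[-0.016,0,0,0],[-0.016,0,0.004,0.004],[-0.016,0,0.004,0.004]]'; python3 -c "
from cl import *
s=state();togo(W(-.104,.1385,.051),.311,s);print(loc(s['position']).round(4),s['force'],s['tcp_rot'])"
```

```text
t: 21.43
position: [0.3874, 0.2288, 0.0534]
tcp_rot: [-1.571, 0.001, 0.303]
force: [1.2, -0.4, -0.4]
finger_gap: 0.995
go [ 0.0155  0.0024 -0.0009] turn -0.0084 | pos [0.3874 0.2288 0.0534] yaw 0.3026 t 21.4333 F [ 1.2 -0.4 -0.4] gap 0.0877
[-0.1195  0.1395  0.0534] [ 1.24274103 -0.37188917 -0.44797077] [-1.57058482e+00  1.48394701e-03  3.02583686e-01]
```

```bash
python3 -m handwheel '[[0.006,0.0024,-0.0009,-0.008],[0.012,0.0024,-0.0009,-0.008],[0.015,0.0024,-0.0009,-0.008],[0.018,0.0024,-0.0009,-0.008],[0.021,0.0024,-0.0009,-0.008],[0.024,0.0024,-0.0009,-0.008]]'; python3 -c "
from cl import *
s=state();print(loc(s['position']).round(4),s['force'],s['tcp_rot'])
w=snapshot('wrist');cv2.imwrite('pics/w21b.png',cv2.convertScaleAbs(cv2.resize(w[280:440,100:320],None,fx=3.5,fy=3.5,interpolation=cv2.INTER_CUBIC),alpha=1.5))"
```

```text
t: 21.93
position: [0.4018, 0.2318, 0.0497]
tcp_rot: [-1.575, 0.019, 0.307]
force: [-36.7, -7.0, 29.2]
finger_gap: 1.003
[-0.1049  0.1379  0.0497] [-36.67280231  -7.00653296  29.24002983] [-1.57535235  0.01889372  0.30735277]
```

View pics/w21b.png

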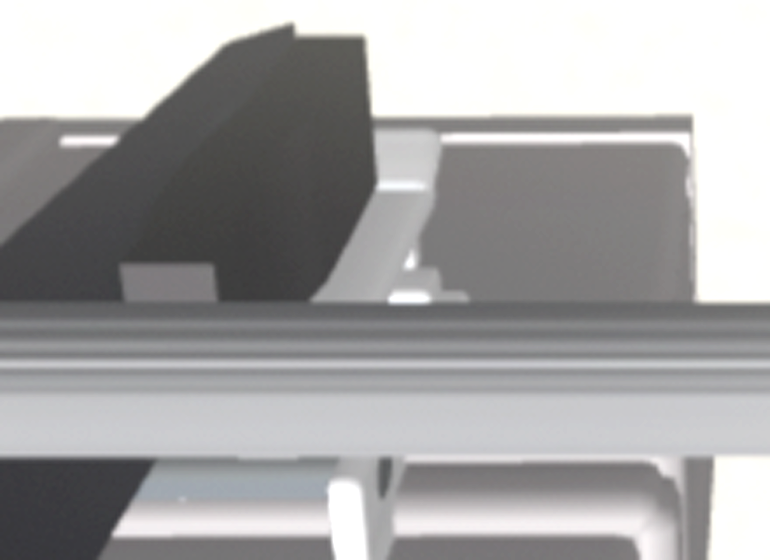

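```bash
python3 -m handwheel '[[-0.01,0,0,0],[-0.02,0,0,0],[-0.03,0,0,0],[-0.03,-0.03,0,0],[-0.03,-0.065,0,0],[-0.03,-0.1,0,0],[-0.03,-0.105,0,0],[-0.03,-0.105,0,0]]'; python3 - <<'E'
from cl import *
s=state();print(loc(s['position']),s['force'],s['tcp_rot'])
C=cam('wrist',s);R=Ro.from_euler('xyz',s['tcp_rot']).as_matrix()
for d in (-.009,-.011,-.0135): print(d,proj(C,s['position']+R@np.array([d,0,.044])).round(1),proj(C,s['position']+R@np.array([d,-.02,.044])).round(1))
w=snapshot('wrist');cv2.imwrite('pics/w22.png',w)
cv2.imwrite('pics/w22b.png',cv2.convertScaleAbs(cv2.resize(w[250:380,160:330],None,fx=4.5,fy=4.5,interpolation=cv2.INTER_CUBIC),alpha=1.4))
cv2.imwrite('pics/w22c.png',cv2.convertScaleAbs(cv2.resize(w[270:380,420:540],None,fx=5,fy=5,interpolation=cv2.INTER_CUBIC),alpha=2.4))
E
```

```text
t: 22.65
position: [0.3771, 0.2245, 0.1572]
tcp_rot: [-1.575, 0.013, 0.306]
force: [-0.3, 0.8, -0.6]
finger_gap: 0.995
[-0.13067138  0.13854804  0.15722839] [-0.28364664  0.80916808 -0.60281467] [-1.57526052  0.01346753  0.30628288]
-0.009 [439.9 291.3] [456.7 315.9]
-0.011 [440.3 286.4] [457.3 310.4]
-0.0135 [440.8 280.2] [458.  303.4]
```

View pics/w22b.png

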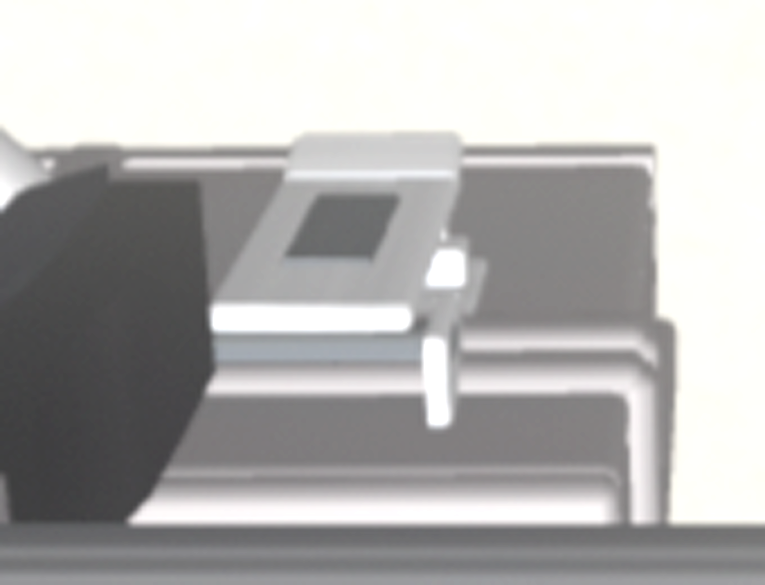

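View pics/w22c.png

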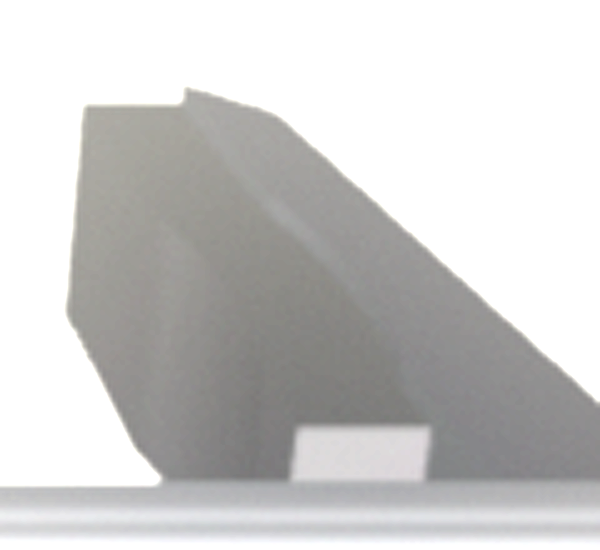

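```bash
python3 - <<'E'
from cl import *
s=state();print(loc(s['position']),s['tcp_rot'])
w=snapshot('wrist');cv2.imwrite('pics/w23.png',w)
cv2.imwrite('pics/w23b.png',cv2.convertScaleAbs(cv2.resize(w[250:380,160:330],None,fx=4.5,fy=4.5,interpolation=cv2.INTER_CUBIC),alpha=1.4))
C=cam('wrist',s)
def f(k,th,n=.002,sy=.098): return proj(C,W(-.089-k*np.sin(th)-n*np.cos(th),sy,.088-k*np.cos(th)+n*np.sin(th))).round(1)
for th in (0,.05,.1,.15,.2): print(th,[f(k,th).tolist() for k in (-.004,0,.04,.044)],'back0',f(0,th,-.002),f(-.004,th,-.002))
for p in [(-.081,.125,.0),(-.081,.125,.078),(-.081,.125,.11)]: print(p,proj(C,W(*p)).round(1))
E
```

```text
[-0.13186971  0.13802177  0.15571674] [-1.57587196  0.01642237  0.30625956]
0 [[250.8, 330.2], [252.0, 326.8], [261.8, 298.2], [262.6, 295.8]] back0 [252.3 333.2] [251.1 336.7]
0.05 [[250.8, 330.7], [251.9, 326.9], [261.6, 295.5], [262.5, 292.8]] back0 [252.3 333.1] [251.2 336.9]
0.1 [[250.8, 331.1], [251.9, 327.0], [261.5, 292.8], [262.3, 289.9]] back0 [252.4 333. ] [251.2 337.2]
0.15 [[250.8, 331.5], [251.9, 327.1], [261.3, 290.2], [262.1, 287.1]] back0 [252.4 332.9] [251.3 337.3]
0.2 [[250.8, 331.9], [251.8, 327.2], [261.0, 287.7], [261.8, 284.3]] back0 [252.4 332.8] [251.3 337.5]
(-0.081, 0.125, 0.0) [305.7 285. ]
(-0.081, 0.125, 0.078) [300.8 334.1]
(-0.081, 0.125, 0.11) [297.8 364.1]
```

View pics/w23b.png

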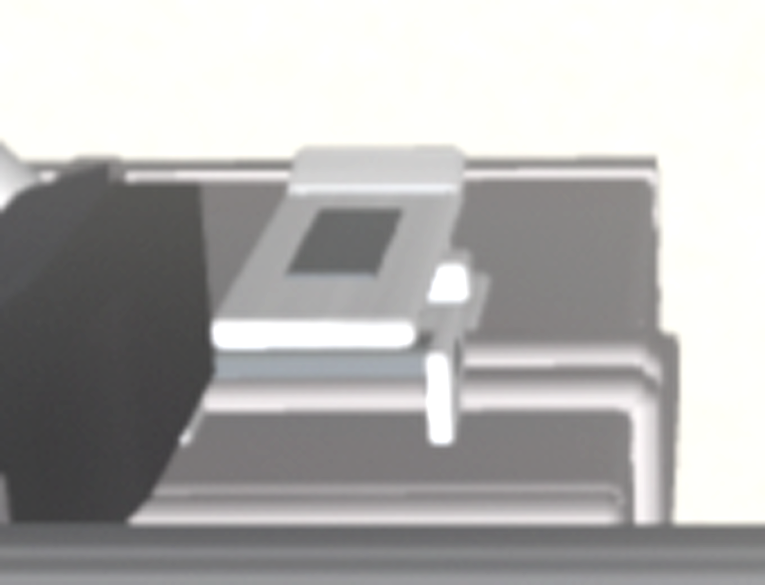

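```bash
python3 -c "
from cl import *
togo(W(-.113,-.135,.17),.311)"
```

```text
go [ 0.0207 -0.0142 -0.2728] turn -0.0044 | pos [0.3753 0.2232 0.1548] yaw 0.3066 t 22.75 F [-0.4 -0.7 -1.2] gap 0.0881
```

```bash
python3 -m handwheel '[[0,-0.012,-0.02,0],[0.005,-0.014,-0.055,0],[0.01,-0.014,-0.095,0],[0.015,-0.014,-0.135,0],[0.0207,-0.014,-0.175,-0.004],[0.0207,-0.014,-0.215,-0.004],[0.0207,-0.014,-0.255,-0.004],[0.0207,-0.014,-0.2728,-0.004],[0.0207,-0.014,-0.2728,-0.004],[0.0207,-0.014,-0.2728,-0.004]]'; python3 -c "
from cl import *
s=state();togo(W(-.1125,-.1355,.058),.311,s);print(loc(s['position']).round(4),s['tcp_rot'])
cv2.imwrite('pics/w24.png',snapshot('wrist'))"
```

```text
t: 23.58
position: [0.4769, -0.0312, 0.1683]
tcp_rot: [-1.575, 0.021, 0.308]
force: [0.3, 1.3, 0.5]
finger_gap: 1.0
go [0.0037 0.1103 0.0003] turn -0.0027 | pos [ 0.4769 -0.0312  0.1683] yaw 0.3083 t 23.5833 F [0.3 1.3 0.5] gap 0.0881
[-0.1139 -0.1354  0.1683] [-1.57461837  0.02090183  0.30830982]
```

View pics/w24.png

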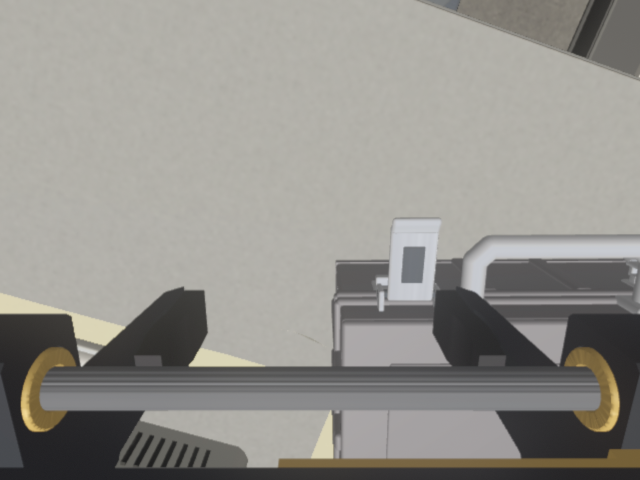

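```bash
python3 -m handwheel '[[0.001,0.03,0,-0.002],[0.002,0.05,0,-0.002],[0.003,0.062,0,-0.002],[0.003,0.072,0,-0.002],[0.0035,0.08,0,-0.002],[0.0037,0.088,0,-0.002],[0.0037,0.096,0,-0.002],[0.0037,0.104,0,-0.002],[0.0037,0.11,0,-0.002],[0.0037,0.11,0,-0.002]]'; python3 -c "
from cl import *
s=state();togo(W(-.1045,-.1355,.056),.311,s);print(loc(s['position']).round(4),s['tcp_rot'],s['force'])
cv2.imwrite('pics/w25.png',snapshot('wrist'))"
```

```text
t: 24.47
position: [0.4778, -0.0299, 0.0577]
tcp_rot: [-1.574, 0.021, 0.313]
force: [-0.5, -0.4, -0.5]
finger_gap: 1.001
go [ 0.0081  0.0015 -0.001 ] turn 0.0017 | pos [ 0.4778 -0.0299  0.0577] yaw 0.3127 t 24.4667 F [-0.5 -0.4 -0.5] gap 0.0882
[-0.1126 -0.1345  0.0577] [-1.57415645  0.02136438  0.31274102] [-0.53050207 -0.38348812 -0.48451269]
```

View pics/w25.png

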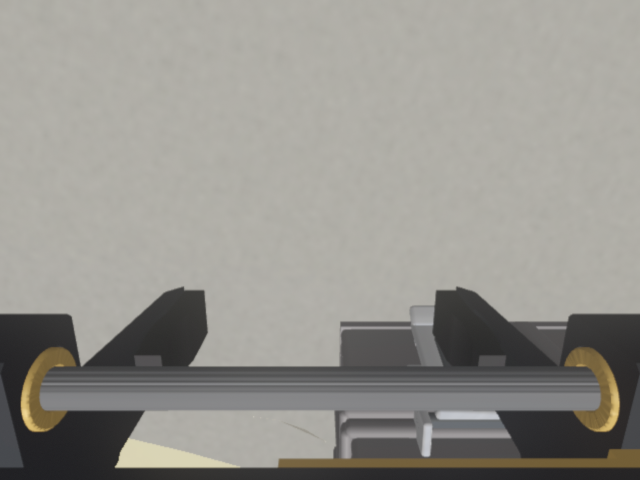

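```bash
python3 -m handwheel '[[0.003,0.001,0,0.001],[0.006,0.001,0,0.001],[0.009,0.001,0,0.001],[0.012,0.001,0,0.001],[0.0145,0.001,0,0.001],[0.0145,0.001,0,0.001]]'; python3 -c "
from cl import *
s=state();print(loc(s['position']).round(4),s['tcp_rot'],s['force'])
cv2.imwrite('pics/w26.png',snapshot('wrist'))"
```

```text
t: 25.02
position: [0.4852, -0.0276, 0.0561]
tcp_rot: [-1.576, 0.035, 0.314]
force: [-20.5, -8.0, 18.6]
finger_gap: 0.997
[-0.1049 -0.1346  0.0561] [-1.57643623  0.03546435  0.31411825] [-20.4835433   -7.96146314  18.6124225 ]
```

```bash
python3 -m handwheel '[[-0.01,0,0,0],[-0.02,0,0,0],[-0.027,0,0,0],[-0.027,-0.03,0,0],[-0.027,-0.065,0,0],[-0.027,-0.1,0,0],[-0.027,-0.1,0,0],[-0.027,-0.1,0,0],[-0.027,-0.1,0,0]]'; python3 - <<'E'
from cl import *
s=state();print(loc(s['position']),s['tcp_rot'],s['force'])
w=snapshot('wrist');cv2.imwrite('pics/w27.png',w)
cv2.imwrite('pics/w27b.png',cv2.convertScaleAbs(cv2.resize(w[250:380,310:480],None,fx=4.5,fy=4.5,interpolation=cv2.INTER_CUBIC),alpha=1.4))
C=cam('wrist',s)
def f(k,th,n=.0055,sy=-.098): return proj(C,W(-.089-k*np.sin(th)-n*np.cos(th),sy,.088-k*np.cos(th)+n*np.sin(th))).round(1)
for th in (0,.05,.1,.15,.2): print(th,[f(k,th).tolist() for k in (-.004,0,.04,.044)])
for p in [(-.081,-.125,.0),(-.081,-.125,.078)]: print(p,proj(C,W(*p)).round(1))
E
```

```text
t: 25.82
position: [0.4628, -0.0347, 0.1569]
tcp_rot: [-1.577, 0.035, 0.313]
force: [0.1, 0.3, -0.5]
finger_gap: 0.996
[-0.1283968  -0.13446898  0.15687538] [-1.576938    0.034601    0.31331353] [ 0.09075117  0.2781553  -0.4914448 ]
0 [[388.3, 320.4], [387.2, 317.3], [378.0, 290.8], [377.2, 288.6]]
0.05 [[388.4, 320.9], [387.3, 317.5], [378.2, 288.2], [377.4, 285.7]]
0.1 [[388.5, 321.5], [387.4, 317.7], [378.4, 285.6], [377.6, 282.8]]
0.15 [[388.5, 322.1], [387.5, 318.0], [378.6, 283.0], [377.8, 280.0]]
0.2 [[388.5, 322.7], [387.5, 318.3], [378.8, 280.6], [378.1, 277.3]]
(-0.081, -0.125, 0.0) [334.5 284. ]
(-0.081, -0.125, 0.078) [338.2 330.7]
```

View pics/w27b.png

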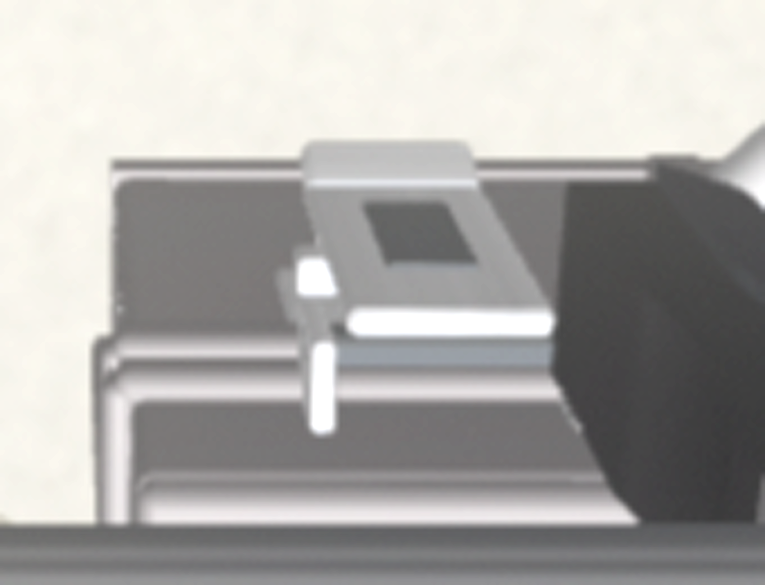

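```bash
python3 -m handwheel '[[0,-0.04,-0.03,0],[0,-0.08,-0.06,0],[0,-0.1,-0.1,0],[0,-0.1,-0.13,0],[0,-0.1,-0.15,0],[0,-0.1,-0.15,0],[0,-0.1,-0.15,0]]'; python3 - <<'E'
from cl import *
s=state();print(s['position'],s['force'],s['t'])
a=snapshot('scene')[60:330,250:430];b=snapshot('top')[170:290,140:400]
cv2.imwrite('pics/s28.png',cv2.resize(a,None,fx=2.2,fy=2.2,interpolation=cv2.INTER_CUBIC))
cv2.imwrite('pics/t28.png',cv2.resize(b,None,fx=3,fy=3,interpolation=cv2.INTER_CUBIC))
t=cv2.imread('pics/t28.png')
C=cam('top')
for n,p in [('FLtop',W(-.081,.125,.11)),('FRtop',W(-.081,-.125,.11)),('bar',W(-.119,0,.094))]: u=proj(C,p);print(n,((u-[140,170])*3).round(0))
E
```

```text
t: 26.45
position: [0.5113, -0.1767, 0.2555]
tcp_rot: [-1.574, 0.037, 0.311]
force: [-0.5, 1.2, 0.2]
finger_gap: 0.995
[ 0.51126101 -0.17665016  0.25545505] [-0.4930605   1.23073412  0.15209441] 26.45
FLtop [142. 312.]
FRtop [375. 234.]
bar [273. 308.]
```

View pics/s28.png

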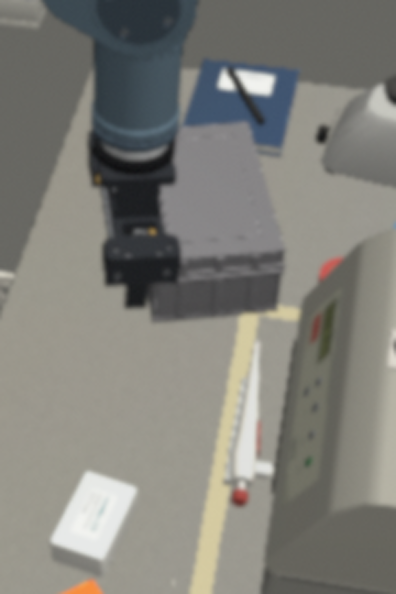

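View pics/t28.png

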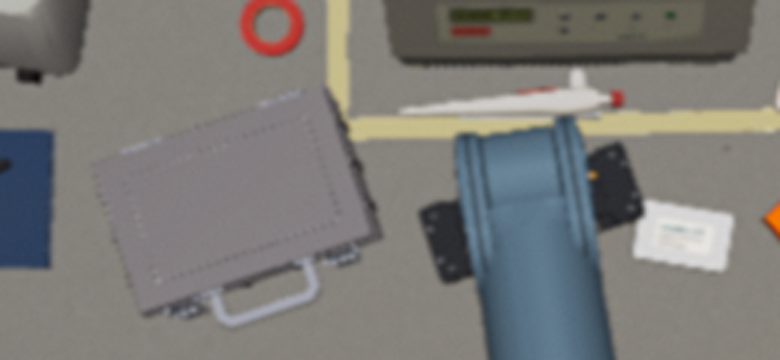

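```bash
python3 -m handwheel '[[0,-0.02,0,0],[0,-0.02,0,0],[0,-0.02,0,0],[0,-0.02,0,0]]'; python3 -c "
from bench import *
close_job()"
```

```text
t: 26.88
position: [0.5115, -0.1729, 0.2752]
tcp_rot: [-1.574, 0.038, 0.317]
force: [-0.1, 0.0, -0.1]
finger_gap: 0.996
the job is handed in; nothing more can be done
```

I put the freezer box in the foam bay, closed the lid by its bar, then folded both clasps down. The job was handed in at about 26.9 s of the 72 s allowed. `close_job()` gives no verdict, so what follows is my own checks.

- **Box:** it touched the bay floor at the expected height before I let go, and the wrist camera showed it square in the bay.
- **Lid:** I lowered it at about 0.5 rad/s, slowing to 0.3 rad/s or less in the last 0.3 rad. At the end I pressed down with 8 N and it went no further. The scene and top pictures show it closed.
- **Clasps:** each was pressed against a hard stop, about 37 N on the left and 20 N on the right. Both stopped at the same distance from the case front. The wrist pictures put both angles near 0, within about 0.05 rad.
- **Final state:** the gripper is clear in the air with no wrist force. The long box looks undisturbed in the last top picture, but I did not measure it.

**Where the checks disagreed:** my first angle estimates for the left clasp came out at 0.15 to 0.2 rad. They assumed the tongue lies in line with its pivot, and it actually sits about 5 mm in front. With that corrected, the tongue's two ends agreed with a fully folded clasp. I did not see the catches themselves under the keepers.

On the last left-clasp push the tool also read 29 N upward. I could not tell whether this was the finger wedging or the gripper body touching the lid. It stayed under the 40 N limit, and I backed off.

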